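Vibration check on the bowl cutter

TASK

Shut the lid of the small bowl cutter fully, and only then lift the orange vibration pen out of its black cradle. Hold the pen's brass tip on the black dot in the yellow ring on the cutter's sloping gear cover, the pen square to that slope, pressing lightly so that the spring tip goes in about half way and is not bottomed. Finish while still holding it there; never ram the pen into the cutter, and do not disturb the other things on the table.

Things in the scene. Friction and masses are not known exactly. Their poses are not given: they have to be found in the camera images.
- cutter: Bowl cutter, a bright metal machine 280 mm (x) by 360 mm (y), fixed. Origin at the centre of its underside, on the table; z up; -x its front, towards the robot; +y its left. Left half: tub with the lid, rim 130 mm above the table. Right half: gear cover, a block 150 mm wide whose top slopes down to the front at 15 degrees (0.26 rad), highest edge about 155 mm up.
- spot: Marked spot on the sloping gear cover: flat black dot 20 mm across in a yellow ring 34 mm across, 2 mm proud of the cover, rigid, about 130 mm above the table. Origin at the centre of the dot's top face; its z axis is the slope's outward normal (15 degrees off vertical, leaning to the cutter's front). The pen should lie along this axis, its top leaning to the cutter's front.
- lid (a joint): Angle of the cutter's lid in rad: 0 is fully shut, it grows as the lid opens upward about its far edge. Starts 0.45 to 0.85. The hinge is stiff: the lid stays where it is left and closes with a downward push of a few newtons (about 2 to 8 N) on its handle; it stops against the tub rim at 0.
- lid_handle (a point): Centre of the lid's handle: a black round bar, 14 mm diameter and 100 mm long along the cutter's y, on two posts near the lid's front (free) edge. With the lid shut it is level, 160 mm above the table, its axis 22 mm above the lid's top face. It may be pushed from above or pinched.
- lid_hinge (a point): Point on the hinge axis, in the middle of the lid's far edge, 130 mm above the table. The axis runs along the cutter's y. The handle's axis lies 195 mm to the front of it and 30 mm above it when the lid is shut.
- cradle: The pen's cradle, a black block 75 x 75 x 72 mm high, fixed, open round hole (22 mm) in the middle of its top. Origin at the centre of its underside.
- pen_grip (a point): Middle of the pen's orange grip, 26 (pen x) by 22 (pen y) by 60 mm (pen z, up along the pen); either pair of flat sides may be gripped. Below it: black flange (34 mm wide, 6 mm thick), steel nose (18 mm wide, 40 mm long), brass tip. The pen starts upright, flange resting on the cradle, this point 108 mm above the table; lift straight up 60 mm or more to free the tip. About 0.16 kg.
- tip_end (a point): End of the pen's brass tip (8 mm diameter, 18 mm out of the nose), on the pen's axis, 94 mm below the grip's middle when the tip is free.
- pen_tip (a joint): How far the spring tip is pushed into the pen, in m: 0 free, 0.012 bottomed. The spring pushes back with 1 N at the start and 5 N at the bottom; about 3 N half way.
- shaker: Bystander: steel shaker jar, 60 mm across, 100 mm high; origin under its centre. It and the cradle change places between starts.
- bowl: Bystander: steel bowl, 150 mm across, 60 mm high; origin under its centre.
- disc: Bystander: steel cutting disc lying flat, 170 mm across, 8 mm thick; origin under its centre.
- sanitiser: Bystander: pale bottle with a green label, 56 mm across, 160 mm high; origin under its centre.
- pusher: Bystander: ivory pusher standing on its flange, 68 mm across, 150 mm high; origin under its centre.
- spatula: Bystander: spatula lying on the table.
Things that resemble listed ones, but are neither listed nor needed, are in the scene too. What is shaped like the part that bears pen_grip but green or pink is not meant.

How it is judged:
By the outcome, as a careful person would: the job done as asked, in the order asked, and still so for the second after the job is handed in, while the arm keeps its last pose, push and grip.
It also fails if it takes over 51 s, if anything falls off the work surface, if the arm or the gripper's body presses on something with over 40 N, if the wrist force passes 120 N, or if a joint passes its speed limit or range.

ROBOT

A 6-joint arm with a two-finger parallel gripper is mounted at the origin on the work surface. World frame = base frame: x ahead of the robot, y to its left, z up, the work surface at z = 0. Lengths are in mm, angles in rad, forces in N, time in s.
With the tool pointing down it reaches from about 250 to 775 mm from the base axis. Payload 4 kg.
Tool frame: the origin (TCP) lies at the very end of the fingers, on their centre line; the grasp point (between the pads) lies pinch_z behind it (pinch_z is the distance from the TCP to the grasp point, in mm); y points along the fingers, x is the direction in which the jaws open and shut, and the axes are right-handed (so a half turn about y gives the same grasp; the last joint's range is limited). The gripper opens to 94 mm and grips with 3 to 60 N. Pads are 16 mm wide; open, the fingers measure 119 mm over their backs; the gripper's body (75 mm by 177 mm) begins 78 mm behind the grasp point.
Start: joints at [-0.103, 0.087, 1.371, -0, 1.684, -0.103], TCP at [550.018, -0.007, 205.506] pointing down, gripper open.
Joint ranges: [-3.1, 3.1], [-0.76, 2.03], [0.27, 2.55], [-1.08, 4.22], [0.17, 2.65], [-2.57, 2.57]. Speed limits (rad/s): [2.79, 2.79, 3.14, 3.14, 3.14, 3.14].

INTERFACE

Orientations are given as a 3x3 rotation matrix whose columns are the frame's x, y, z axes.
In Python, from cell import * gives the robot as it stands.
- The arm moves only by the tool step_arm, never from a script. Its argument "deltas" is a list of rows, each a list of 7 numbers: the shift along the tool's x, y, z in mm, then the turn, a rotation vector about the tool's x, y, z in rad, then the opening, from 0 (shut) to 1 (fully open). A call has 1 to 5 rows; each row shifts and turns the commanded pose from where the row before left it, along the tool's axes as they then stand; what a row does not reach is not made up. A row lasts 1/12 s, in which the tool goes at most 41.7 mm and 7.16 degrees, less where a joint would pass 70% of its speed; a pose out of reach is approached as far as the arm can. A call is refused whole if a number of a shift passes 41.7 or a number of a turn 0.125, either way. A call with a gripper value outside its range is refused whole. The fingers move at their own pace and stop on an object; "force" is the grip in N (left out, the last holds). Time passes only in rows, so rows that do not move let the fingers close. It gives the time, the measured TCP pose, the force and the opening at its end, in the units of the state.
- get_obs(): the state, without advancing time (a new reading comes with each control period).
- snapshot(name): name is "scene" or "side" or "wrist"; returns a dict with "frame" (384x512x3 uint8, red, green, blue), "z_map" (384x512 float32, mm along the optical axis (not along the pixel's ray), 0 where there is no reading), "K" (3x3 intrinsics, pixels), "k1" (the pictures are not rectified: a ray, as slopes to the right and down, at radius r is drawn at 1 + k1 r^2 times it, then the intrinsics apply), "extrinsics" (4x4, takes a point from camera to world coordinates); the wrist camera has in their place "mount" (4x4, takes a point from camera to tool coordinates, whose origin is the TCP and whose axes are the tool frame's). Camera axes: x right, y down, z forward; pixel columns grow to the right and rows downward; lengths in mm; the calibration is good to about 2 mm. A picture is of the moment at which its call begins: read the wrist's pose just before it.
- finish_job(): hands the job in, once; it reports no verdict.
The state is a dict: "time_s": time; "joints": joint angles; "joint_velocities": joint speeds; "effort": joint torques, N m; "tcp_pos": TCP position; "eef_rot": TCP orientation; "wrist_force": force on the tool from outside, world axes, zero at the start; "ft_torque": the same for the moment, N m; "width": finger opening in mm.
Only numpy, scipy, OpenCV 4.12 (cv2) and the standard library are available. Lean on these libraries where they do the work, as an engineer would, in place of code of your own. Each camera call takes 0.05 s, during which the arm holds its last target.

## Working session

There is one attempt and no reset: what is moved stays moved. The work goes in short steps, Python scripts to look and compute and a tool call to move; the robot and the scene stay as the last step left them, time stands still between calls to the robot, and variables do not carry over. Pictures are saved under pics/ and viewed, and the job is handed in when it is done.

Besides the shell and the picture viewer there is one more tool, called after ">>>" by a JSON object that holds its "op" and its "data". step_arm: Moves the arm, as the interface text tells. Its arguments: {"type":"object","properties":{"deltas":{"type":"array"},"force":{"type":"number"}},"required":["deltas"]}

```bash
ls; mkdir -p pics
python3 - <<'E'
from cell import *
import cv2,pickle
o=get_obs();print(o)
d={}
for n in("scene","side","wrist"):
    s=snapshot(n);d[n]=s
    cv2.imwrite(f"pics/{n}0.png",s["frame"][:,:,::-1])
    print(n,s["K"].tolist(),s["k1"],(s.get("extrinsics") if n!="wrist" else s["mount"]).tolist())
d["obs"]=o
pickle.dump(d,open("s0.pkl","wb"))
E
```

```text
pics
{'time_s': 0.0, 'joints': array([-1.03112046e-01,  8.79318635e-02,  1.37222784e+00, -2.39504585e-05,
        1.68356278e+00, -1.03135249e-01]), 'joint_velocities': array([-0.00104722,  0.00091826,  0.00173433, -0.00061845,  0.00103256,
       -0.00191109]), 'effort': array([ 1.28542815e-03, -3.40182602e+01, -3.02423716e+01,  7.18220207e-02,
        3.29729996e-02, -1.13141955e-04]), 'tcp_pos': array([5.49468432e+02, 3.53724970e-02, 2.04330201e+02]), 'eef_rot': array([[ 9.99997751e-01, -2.12096093e-03, -2.03257303e-05],
       [ 2.07405296e-05,  1.95549584e-04,  9.99999981e-01],
       [-2.12095692e-03, -9.99997732e-01,  1.95593134e-04]]), 'wrist_force': array([-0.99216211, -0.22135561,  0.443953  ]), 'ft_torque': array([ 0.04221243, -0.02653261,  0.0169805 ]), 'width': 94.20593782740801}
scene [[498.7186982419674, 0.0, 255.28337336659243], [0.0, 498.7186982419674, 186.34368027723636], [0.0, 0.0, 1.0]] -0.17513832865554346 [[0.3946474958070273, 0.720708241097182, -0.5699412121156431, 1484.379004545652], [0.9186568464491975, -0.3216237907056285, 0.2294073576068499, -362.0163822813
[... 248 characters left out ...]
44 [[0.7132135213000852, -0.4671710121101763, 0.522568386413383, -29.278994227693243], [-0.7006364722966749, -0.49731913743818684, 0.5116465667092946, -549.7461303234987], [0.020856814771290755, -0.7310437202942733, -0.6820117831063514, 839.6187373946967], [0.0, 0.0, 0.0, 1.0]]
wrist [[270.2018258502349, 0.0, 254.72229302777035], [0.0, 270.2018258502349, 190.72378414190163], [0.0, 0.0, 1.0]] -0.05947418195236046 [[0.9999990657745342, 0.0013666195527681777, 2.830293208618349e-05, 0.899983750131339], [0.00030074452701943783, -0.24016836628662597, 0.9707312014084749, -179.32413849749108], [0.001333417709287225, -0.9707302860147147, -0.24016855291857325, 70.15047288587617], [0.0, 0.0, 0.0, 1.0]]
```

View pics/scene0.png

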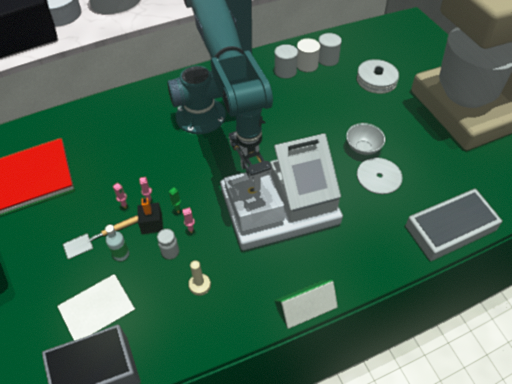

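View pics/side0.png

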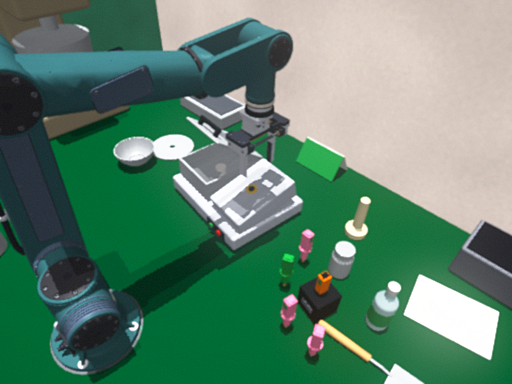

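View pics/wrist0.png

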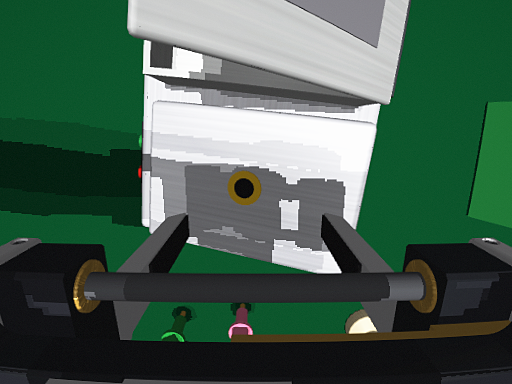

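The scene view shows the cutter at (285,195), the open lid with its dark handle at (303,147), and the orange pen in the black cradle at (148,212). Around the pen are pink lookalikes at (121,195), (145,188) and (189,220), and a green one at (175,198). The wrist view has the marked spot at (245,187). I'll confirm these with enlarged crops and measure.

```bash
cat > h.py <<'E'
import numpy as np,cv2,pickle
def rays(s,px):
    px=np.asarray(px,float).reshape(-1,1,2)
    u=cv2.undistortPoints(px,s["K"],np.array([s["k1"],0,0,0.])).reshape(-1,2)
    return np.c_[u,np.ones(len(u))]
def T(s,obs=None):
    if "extrinsics" in s: return np.array(s["extrinsics"])
    M=np.eye(4);M[:3,:3]=obs["eef_rot"];M[:3,3]=obs["tcp_pos"];return M@s["mount"]
def pts(s,px,obs=None):
    px=np.asarray(px);r=rays(s,px)
    z=s["z_map"][px[:,1].astype(int),px[:,0].astype(int)]
    M=T(s,obs);ok=z>0
    return (r*z[:,None])@M[:3,:3].T+M[:3,3],ok
def onplane(s,px,zw,obs=None):
    M=T(s,obs);d=rays(s,px)@M[:3,:3].T;c=M[:3,3]
    return c+d*((zw-c[2])/d[:,2])[:,None]
def tri(l):
    A=0;b=0;R=[]
    for s,px,o in l:
        M=T(s,o);d=M[:3,:3]@rays(s,[px])[0];d/=np.linalg.norm(d);P=np.eye(3)-np.outer(d,d)
        A=A+P;b=b+P@M[:3,3];R.append((P,M[:3,3]))
    x=np.linalg.solve(A,b);return x,[float(np.linalg.norm(P@(x-c))) for P,c in R]
def proj(s,P,obs=None):
    M=np.linalg.inv(T(s,obs));q=np.asarray(P)@M[:3,:3].T+M[:3,3]
    a=q[:,:2]/q[:,2:];r2=(a**2).sum(1)[:,None];a=a*(1+s["k1"]*r2)
    return a@np.diag([s["K"][0,0],s["K"][1,1]])+s["K"][:2,2]
def cloud(s,obs=None):
    v,u=np.mgrid[0:384,0:512];px=np.c_[u.ravel(),v.ravel()]
    p,ok=pts(s,px,obs);p[~ok]=np.nan;return p.reshape(384,512,3)
E
python3 - <<'E'
from h import *
d=pickle.load(open("s0.pkl","rb"));o=d["obs"]
def crop(n,x0,y0,x1,y1,f,nm):
    c=d[n]["frame"][y0:y1,x0:x1,::-1];cv2.imwrite(nm,cv2.resize(c,None,fx=f,fy=f,interpolation=cv2.INTER_CUBIC))
crop("scene",100,120,360,260,3,"pics/cs.png")
crop("side",160,120,400,360,2.5,"pics/cd.png")
def blobs(n,lo,hi):
    h=cv2.cvtColor(d[n]["frame"],cv2.COLOR_RGB2HSV);m=cv2.inRange(h,lo,hi)
    k,l,st,c=cv2.connectedComponentsWithStats(m)
    return [(st[i].tolist(),c[i].round(1).tolist(),l==i) for i in range(1,k) if st[i,4]>15]
for n in("scene","side"):
    C=cloud(d[n])
    for a,b in (((5,200,120),(18,255,255)),((160,60,80),(179,255,255)),((20,120,80),(32,255,220))):
        for st,c,m in blobs(n,a,b): print(n,a[0],st,c,np.nanmedian(C[m],0).round(0))
C=cloud(d["wrist"],o)
for st,c,m in blobs("wrist",(15,120,80),(32,255,255)):
    print("w",st,c,np.nanmedian(C[m],0).round(0))
E
```

```text
scene 5 [142, 199, 7, 7, 32] [145.0, 202.7] [ 453. -339.  138.]
scene 160 [140, 177, 11, 23, 144] [144.9, 187.1] [ 353. -321.   93.]
scene 160 [113, 183, 13, 23, 145] [119.6, 193.8] [ 340. -412.   88.]
scene 160 [182, 208, 12, 23, 165] [188.2, 218.1] [ 538. -222.   94.]
side 5 [316, 274, 16, 20, 170] [322.9, 284.1] [ 431. -344.  110.]
side 160 [299, 229, 15, 31, 243] [305.3, 244.4] [ 517. -224.   81.]
side 160 [281, 294, 18, 32, 274] [288.6, 311.3] [ 332. -325.   77.]
side 160 [307, 323, 18, 33, 254] [314.9, 342.3] [ 320. -412.   77.]
side 20 [247, 185, 10, 8, 43] [251.4, 188.8] [535.   7. 126.]
w [228, 171, 33, 34, 582] [244.2, 187.3] [541.  11. 129.]
w [73, 263, 16, 49, 260] [78.8, 290.3] [503.  27. 322.]
w [422, 262, 15, 50, 210] [431.6, 288.9] [599.  28. 322.]
w [254, 335, 25, 2, 26] [265.7, 335.0] [553.  19. 328.]
w [280, 335, 16, 2, 17] [287.3, 335.1] [559.  19. 328.]
w [324, 334, 22, 2, 23] [334.3, 334.0] [571.  19. 328.]
w [373, 339, 16, 1, 16] [380.5, 339.0] [582.  19. 330.]
w [396, 338, 17, 1, 17] [404.0, 338.0] [588.  19. 330.]
w [231, 340, 79, 2, 83] [269.8, 341.0] [554.  19. 330.]
w [328, 340, 31, 1, 31] [343.0, 340.0] [572.  19. 330.]
```

View pics/cs.png

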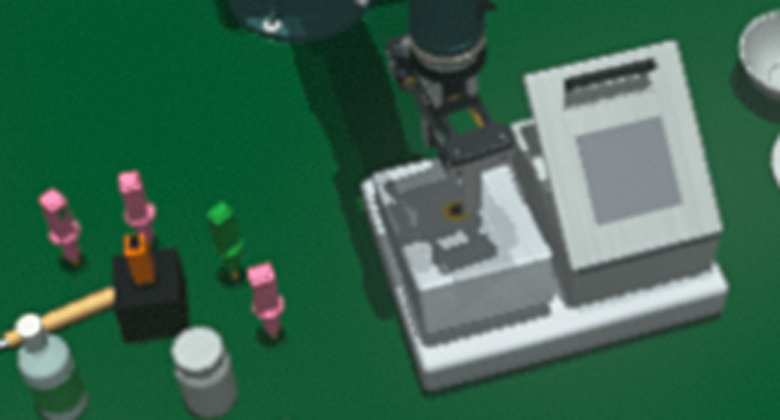

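View pics/cd.png

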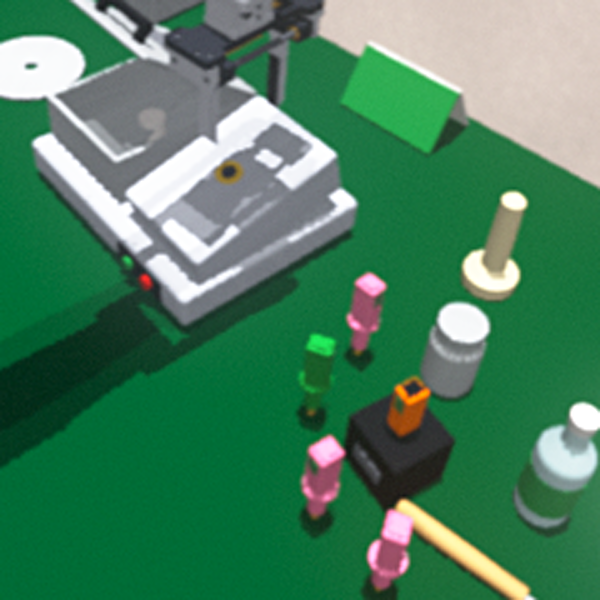

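The crops confirm the pen: the orange one at scene (145,203), side (323,284), standing in the black cradle. The pink and green pieces stand free on the table, so they are not it. Next I'll measure the spot, the cutter yaw, the lid and the pen.

Run:
```python
from h import *
d=pickle.load(open("s0.pkl","rb"));o=d["obs"];W=d["wrist"];S=d["scene"];D=d["side"]
C=cloud(W,o)
def fit(P):
    for i in range(8):
        c=P.mean(0);n=np.linalg.svd(P-c,full_matrices=False)[2][2];n*=np.sign(n[2]);r=(P-c)@n
        P=P[abs(r)<max(2.5*np.median(abs(r)),0.5)]
    return c,n,len(P),np.abs(r).mean()
# cover around spot
v,u=np.mgrid[0:384,0:512]
P=C[115:235,165:345].reshape(-1,3);P=P[np.isfinite(P).all(1)];
P=P[(P[:,2]>105)&(P[:,2]<160)]
c,n,k,e=fit(P);print("cover",c.round(1),n.round(4),k,e,"tilt",np.arccos(n[2]),"yaw",np.arctan2(-n[1],-n[0]))
m=np.hypot(u-244.2,v-187.3)<15
print("ring z offs",np.nanmedian((C[m]-c)@n))
# spot: ray
from numpy.linalg import inv
g=cv2.cvtColor(W["frame"],cv2.COLOR_RGB2HSV);mm=((g[...,0]>15)&(g[...,0]<32)&(g[...,1]>120)).astype(np.uint8);mm[:160]=0;mm[215:]=0;mm[:,:220]=0;mm[:,270:]=0
cn=max(cv2.findContours(mm,0,1)[0],key=cv2.contourArea);el=cv2.fitEllipse(cn);print(el)
g2=cv2.cvtColor(D["frame"],cv2.COLOR_RGB2HSV)
M=T(W,o);dd=M[:3,:3]@rays(W,[el[0]])[0];t=((c+2*n-M[:3,3])@n)/(dd@n);print("spot wrist+plane",M[:3,3]+t*dd)
print("tri",tri([(W,el[0],o),(D,(251.4,188.8),None)]))
print("side ray z=130",onplane(D,[(251.4,188.8)],130))
# lid plane in scene
CS=cloud(S)
P=CS[175:198,303:325].reshape(-1,3);c2,n2,k,e=fit(P);print("lid",c2.round(1),n2.round(4),k,e,"tilt",np.arccos(n2[2]),"yaw",np.arctan2(-n2[1],-n2[0]))
# other lid cells
hs=S["frame"].astype(int).sum(2)
mk=(hs<170)&(u>284)&(u<322)&(v>136)&(v<156)
print("handle px",mk.sum(),u[mk].mean(),v[mk].mean(),u[mk].min(),u[mk].max())
Q=CS[mk];h=(Q-c2)@n2;print(np.percentile(h,[10,50,90]).round(1));q=Q[h>10];print(q.mean(0).round(1),len(q)); a=np.linalg.svd(q-q.mean(0))[2][0] if len(q)>2 else 0;print("axis",a,np.ptp(q@a))
# lid corners
for p in((276,145),(326,135),(340,198),(291,208)):print(p,CS[p[1],p[0]].round(0))
# pen
g=cv2.cvtColor(S["frame"],cv2.COLOR_RGB2HSV)
pix=[(145,202.7)]
print("pen tri", tri([(S,(144.8,203),None),(D,(322.9,284.1),None)]))
for s,nm,box in((S,"sc",(130,190,165,235)),(D,"sd",(295,265,350,330))):
    CC=cloud(s);x0,y0,x1,y1=box
    hh=cv2.cvtColor(s["frame"],cv2.COLOR_RGB2HSV);m=(hh[...,0]>4)&(hh[...,0]<19)&(hh[...,1]>180)&(u>x0)&(u<x1)&(v>y0)&(v<y1)
    q=CC[m];print(nm,m.sum(),np.percentile(q,[5,50,95],axis=0).round(0).tolist())
    f=s["frame"][y0:y1,x0:x1].astype(int).sum(2);dk=f<120;q=CC[y0:y1,x0:x1][dk];top=q[(q[:,2]>66)&(q[:,2]<80)];print("cradle top",len(top),top.mean(0).round(1),cv2.minAreaRect(top[:,:2].astype(np.float32)))
```

```text
cover [548.1  23.8 128.5] [-0.2543  0.0274  0.9667] 15713 0.3821216967803023 tilt 0.25869244614780695 yaw -0.1073652432931324
ring z offs 1.8318068414292528
((243.951416015625, 187.4567413330078), (31.93267250061035, 34.070411682128906), 149.38311767578125)
spot wrist+plane [539.77424044  10.38481193 128.78773071]
tri (array([539.16844057,   9.51685269, 123.66650531]), [0.505691520248433, 0.5056915202484188])
side ray z=130 [[533.70967714   4.84085812 130.        ]]Traceback (most recent call last):
  File "<stdin>", line 26, in <module>
  File "<stdin>", line 6, in fit
    u, s, vh = gufunc(a, signature=signature)
               ~~~~~~^^^^^^^^^^^^^^^^^^^^^^^^
    raise LinAlgError("SVD did not converge")
numpy.linalg.LinAlgError: SVD did not converge
```

Run:
```python
from h import *
d=pickle.load(open("s0.pkl","rb"));o=d["obs"];W=d["wrist"];S=d["scene"];D=d["side"]
def fit(P):
    P=P[np.isfinite(P).all(1)]
    for i in range(8):
        c=P.mean(0);n=np.linalg.svd(P-c,full_matrices=False)[2][2];n*=np.sign(n[2]);r=(P-c)@n
        P=P[abs(r)<max(2.5*np.median(abs(r)),0.5)]
    return c,n,len(P),np.abs(r).mean()
v,u=np.mgrid[0:384,0:512]
CS=cloud(S)
P=np.r_[CS[150:205,283:335].reshape(-1,3)];P=P[(P[:,2]>140)];c2,n2,k,e=fit(P);print("lid",c2.round(1),n2.round(4),k,e,"tilt",np.arccos(n2[2]),"yaw",np.arctan2(-n2[1],-n2[0]))
hs=S["frame"].astype(int).sum(2)
mk=(hs<200)&(u>284)&(u<322)&(v>136)&(v<156)
print("handle px",mk.sum(),u[mk].mean(),v[mk].mean(),u[mk].min(),u[mk].max())
Q=CS[mk];Q=Q[np.isfinite(Q).all(1)];h=(Q-c2)@n2;print(np.percentile(h,[10,50,90]).round(1));q=Q[(h>10)&(h<35)];print(q.mean(0).round(1),len(q)); a=np.linalg.svd(q-q.mean(0))[2][0];print("axis",a,np.ptp(q@a))
for p in((279,147),(324,138),(337,198),(293,207)):print(p,CS[p[1],p[0]].round(0))
print("pen tri", tri([(S,(144.8,203),None),(D,(322.9,284.1),None)]))
for s,nm,box in((S,"sc",(130,190,165,235)),(D,"sd",(295,265,350,330))):
    CC=cloud(s);x0,y0,x1,y1=box
    hh=cv2.cvtColor(s["frame"],cv2.COLOR_RGB2HSV);m=(hh[...,0]>4)&(hh[...,0]<19)&(hh[...,1]>180)&(u>x0)&(u<x1)&(v>y0)&(v<y1)&(CC[...,2]>60)
    q=CC[m];print(nm,m.sum(),np.nanpercentile(q,[5,50,95],axis=0).round(0).tolist())
    f=s["frame"][y0:y1,x0:x1].astype(int).sum(2);dk=f<120;q=CC[y0:y1,x0:x1][dk];top=q[(q[:,2]>62)&(q[:,2]<82)];print("cradle top",len(top),top.mean(0).round(1),cv2.minAreaRect(top[:,:2].astype(np.float32)))
    q=CC[y0:y1,x0:x1].reshape(-1,3);q=q[q[:,2]>125];print("top of pen",len(q),q.mean(0))
```

```text
lid [606.7 176.5 192.5] [ 0.596  -0.0644  0.8004] 2169 2.188342608556378 tilt 0.642779164263874 yaw 3.033986565165682
handle px 127 298.43307086614175 142.03937007874015 285 317
[-364.4   24.8   32.7]
[542.6 185.  276.4] 78
axis [-0.10688744 -0.99427007  0.00145259] 98.03170508655398
(279, 147) [510. 116. 262.]
(324, 138) [530. 271. 257.]
(337, 198) [690. 245. 138.]
(293, 207) [666.  96. 141.]
pen tri (array([ 433.10553525, -341.11263731,  113.44066733]), [1.0516883571741922, 1.0516883571742293])
sc 99 [[439.0, -350.0, 91.0], [455.0, -340.0, 121.0], [460.0, -328.0, 141.0]]
cradle top 266 [ 454.  -340.6   71.9] ((445.4185485839844, -340.4830322265625), (73.42147064208984, 82.16172790527344), 75.56892395019531)
top of pen 55 [ 448.06801358 -339.00344489  136.70276168]
sd 184 [[426.0, -349.0, 82.0], [431.0, -344.0, 110.0], [447.0, -328.0, 137.0]]
cradle top 119 [ 418.2 -345.3   68.8] ((434.65728759765625, -338.22509765625), (71.39492797851562, 67.90491485595703), 75.66783142089844)
top of pen 123 [ 426.56405224 -344.65881595  133.98537436]
```

Measurements: lid angle about 0.64 rad, handle centre about (542,185,271), hinge about (680,170,130), so with the lid shut the handle should sit near (486,191,160). Cutter yaw is about -0.107. Now I'll close the fingers and go above the handle.

>>> {"op": "step_arm", "data": {"deltas": [[0,-35,0,0,0,0,0],[0,-40,0,0,0.05,0,0],[0,-35,0,0,0.057,0,0],[0,0,40,0,0,0,0],[0,0,40,0,0,0,0]], "force": 15}}

```text
time_s: 0.57
tcp_pos: [559.8, 78.7, 319.2]
eef_rot: [[0.994, 0.007, 0.112], [-0.112, 0.0, 0.994], [0.007, -1.0, 0.001]]
wrist_force: [0.2, 0.8, -0.3]
width: 64.3
```

>>> {"op": "step_arm", "data": {"deltas": [[0,0,40,0,0,0,0],[0,0,40,0,0,0,0],[0,0,24,0,0,0,0],[0,0,0,0,0,0,0],[0,0,0,0,0,0,0]]}}

```text
time_s: 0.98
tcp_pos: [569.4, 184.0, 314.5]
eef_rot: [[0.995, -0.002, 0.104], [-0.104, -0.001, 0.995], [-0.001, -1.0, -0.001]]
wrist_force: [-0.3, -0.6, -1.2]
width: 30.5
```

Run:
```python
import cell
print([x for x in dir(cell) if not x.startswith("__")], getattr(cell,"pinch_z",None))
from cell import *
import cv2,pickle
o=get_obs();print(o["time_s"],o["tcp_pos"],o["eef_rot"],o["width"],o["wrist_force"])
for n in("scene","side"):
    s=snapshot(n)
    cv2.imwrite(f"pics/{n}1.png",s["frame"][:,:,::-1])
```

```text
['Unreachable', 'finish_job', 'get_obs', 'pinch_z', 'snapshot'] 18.8
0.9833 [569.4106814  184.00302868 314.52177901] [[ 9.94545341e-01 -1.57086241e-03  1.04293324e-01]
 [-1.04294819e-01 -9.01677854e-04  9.94546016e-01]
 [-1.46825597e-03 -9.99998360e-01 -1.06059232e-03]] 30.49776655466634 [-0.33740399 -0.55882337 -1.24444854]
```

View pics/side1.png

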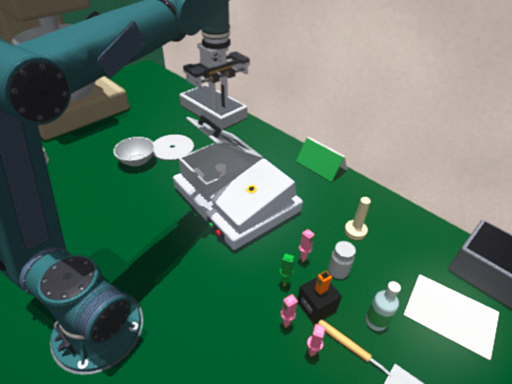

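View pics/scene1.png

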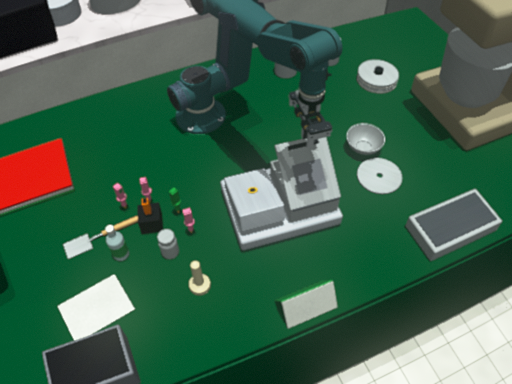

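Both pictures show the fingers above and slightly behind the handle (side (207,126)). I'll cross-check the handle and the spot from the two views.

Run:
```python
from h import *
from cell import *
d=pickle.load(open("s0.pkl","rb"));S=d["scene"]
D1=snapshot("side");S1=snapshot("scene");pickle.dump((S1,D1),open("s1.pkl","wb"))
o=get_obs()
for s,b,nm in((D1,(190,100,290,210),"a"),(S1,(230,120,345,215),"b")):
    c=s["frame"][b[1]:b[3],b[0]:b[2],::-1];cv2.imwrite(f"pics/h{nm}.png",cv2.resize(c,None,fx=6,fy=6,interpolation=cv2.INTER_CUBIC))
P=np.array([[542.,185,271]]);a=np.array([.107,.994,0])
for s in(D1,S,S1): print(proj(s,np.r_[P-50*a,P,P+50*a]).round(1).tolist(), proj(s,[o["tcp_pos"],[539.8,10.4,128.8]]).round(1).tolist())
for s in (D1,S1):
    h=cv2.cvtColor(s["frame"],cv2.COLOR_RGB2HSV);m=cv2.inRange(h,(20,120,100),(32,255,255))
    k,l,st,c=cv2.connectedComponentsWithStats(m);print([(st[i].tolist(),c[i].round(2).tolist()) for i in range(1,k) if st[i,4]>10])
```

```text
[[221.8, 130.7], [212.3, 123.4], [203.3, 116.5]] [[219.5, 107.4], [251.5, 187.3]]
[[288.0, 149.0], [302.7, 145.4], [317.2, 141.9]] [[306.5, 142.0], [253.2, 189.6]]
[[288.0, 149.0], [302.7, 145.4], [317.2, 141.9]] [[306.5, 142.0], [253.2, 189.6]]
[([246, 185, 11, 8, 49], [251.18, 188.57])]
[([248, 187, 9, 6, 38], [252.11, 189.74])]
```

View pics/ha.png

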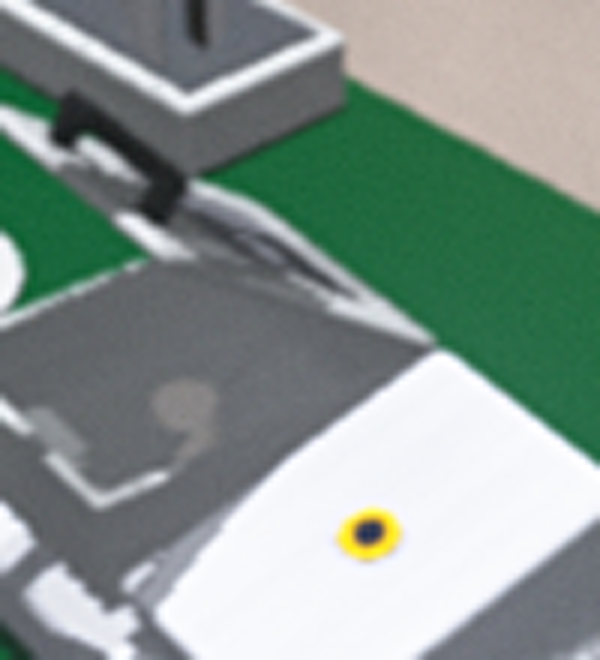

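View pics/hb.png

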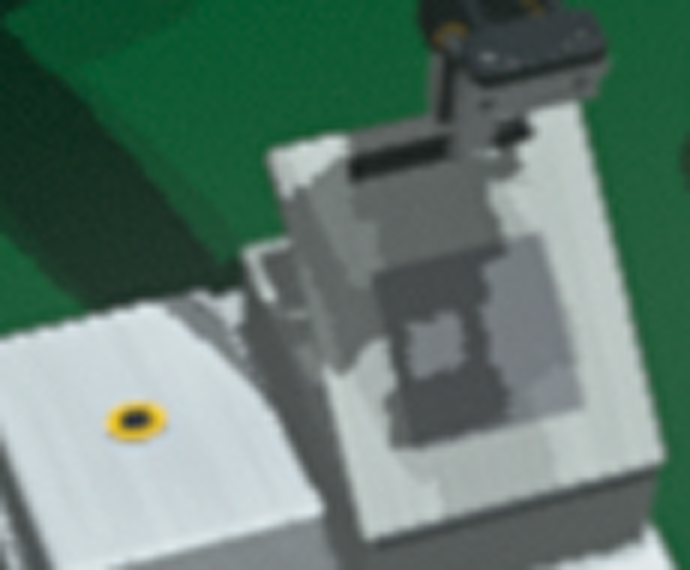

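Two-view handle check agrees within about 4 mm. Moving over the bar and descending.

>>> {"op": "step_arm", "data": {"deltas": [[-16,0,0,0,0,0,0],[-15,8,0,0,0,0,0],[0,12,0,0,0,0,0],[0,6,0,0,0,0,0],[0,0,0,0,0,0,0]]}}

```text
time_s: 1.6
tcp_pos: [538.3, 185.0, 287.9]
eef_rot: [[0.994, -0.003, 0.109], [-0.109, -0.001, 0.994], [-0.002, -1.0, -0.001]]
wrist_force: [1.5, 0.2, -0.5]
width: 0.2
```

>>> {"op": "step_arm", "data": {"deltas": [[-3,12,0,0,0,0,0],[-8,12,0,0,0,0,0],[-8,11,0,0,0,0,0],[-8,12,0,0,0,0,0],[0,0,0,0,0,0,0]]}}

```text
time_s: 2.02
tcp_pos: [509.3, 189.1, 242.8]
eef_rot: [[0.994, -0.004, 0.106], [-0.106, 0.001, 0.994], [-0.004, -1.0, 0.0]]
wrist_force: [-1.4, 0.3, 1.3]
width: 0.5
```

Run:
```python
from h import *
from cell import *
s=snapshot("side");cv2.imwrite("pics/p2.png",cv2.resize(s["frame"][60:220,140:320,::-1],None,fx=4,fy=3.5,interpolation=cv2.INTER_CUBIC));print(get_obs()["wrist_force"])
```

```text
[ 0.83666906 -0.25575101 -0.02156236]
```

View pics/p2.png

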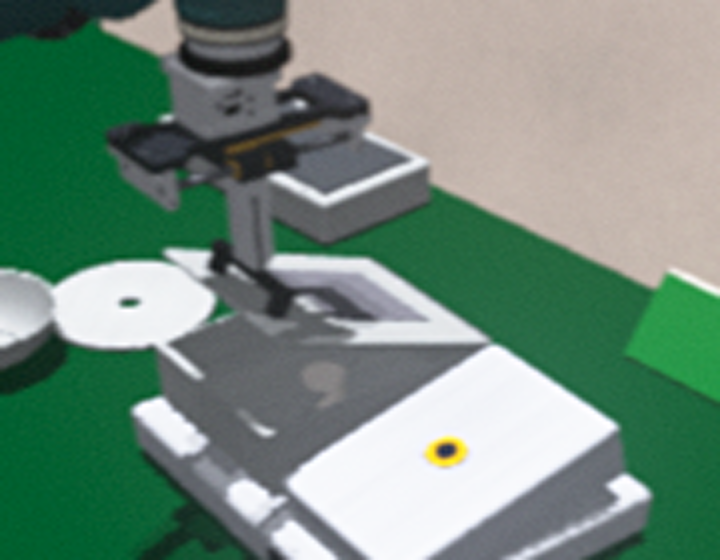

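Run:
```python
from h import *
from cell import *
s,sc=pickle.load(open("s1.pkl","rb"))[::-1]
for hx in(680,676):
  for f in(.795,.65,.566,.5,.4):
    P=np.array([hx,170.5,130])+197.3*np.array([-.994*np.cos(f),.107*np.cos(f),np.sin(f)]);a=np.array([.107,.994,0])*50
    print(hx,f,P.round(0),proj(s,[P-a,P,P+a]).round(1).tolist())
print(proj(s,[get_obs()["tcp_pos"]]))
s=snapshot("side");cv2.imwrite("pics/p3.png",cv2.resize(s["frame"][100:170,180:260,::-1],None,fx=9,fy=8,interpolation=cv2.INTER_CUBIC))
```

```text
680 0.795 [543. 185. 271.] [[222.0, 130.6], [212.4, 123.3], [203.4, 116.4]]
680 0.65 [524. 187. 249.] [[216.9, 139.0], [207.6, 131.5], [198.8, 124.4]]
680 0.566 [514. 188. 236.] [[214.5, 143.9], [205.3, 136.3], [196.5, 129.1]]
680 0.5 [508. 189. 225.] [[212.8, 147.8], [203.7, 140.1], [195.0, 132.9]]
680 0.4 [499. 190. 207.] [[210.7, 153.7], [201.7, 145.9], [193.2, 138.6]]
676 0.795 [539. 185. 271.] [[220.9, 131.1], [211.4, 123.8], [202.4, 116.9]]
676 0.65 [520. 187. 249.] [[215.9, 139.5], [206.6, 132.0], [197.8, 124.8]]
676 0.566 [510. 188. 236.] [[213.4, 144.4], [204.2, 136.8], [195.5, 129.6]]
676 0.5 [504. 189. 225.] [[211.8, 148.3], [202.7, 140.6], [194.0, 133.4]]
676 0.4 [495. 190. 207.] [[209.7, 154.2], [200.7, 146.4], [192.2, 139.0]]
[[204.13181736 134.64520143]]
```

View pics/p3.png

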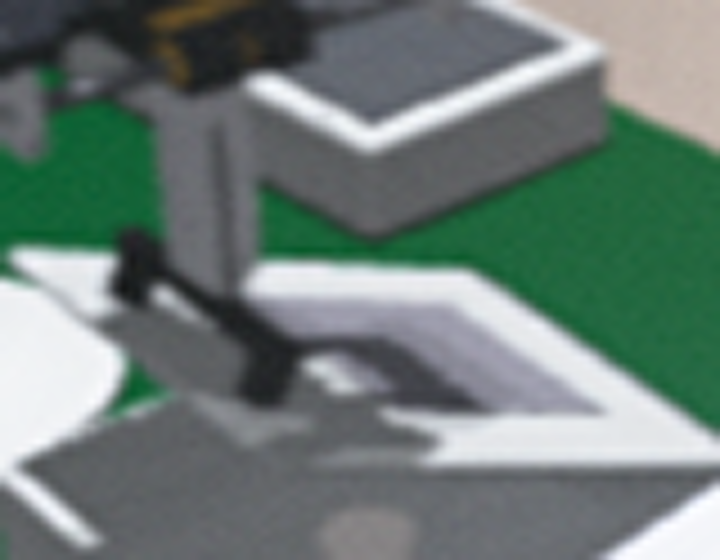

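Finger is on top of the bar, about 4 mm behind its centre, and the lid is following. Continuing along the arc with a slight forward correction.

>>> {"op": "step_arm", "data": {"deltas": [[-9,10,0,0,0,0,0],[-6,14,0,0,0,0,0],[-5,14,0,0,0,0,0],[-4,14,0,0,0,0,0],[0,0,0,0,0,0,0]]}}

```text
time_s: 2.53
tcp_pos: [487.1, 191.4, 188.4]
eef_rot: [[0.994, -0.004, 0.107], [-0.107, -0.001, 0.994], [-0.004, -1.0, -0.001]]
wrist_force: [-0.6, -0.4, -0.6]
width: 0.3
```

>>> {"op": "step_arm", "data": {"deltas": [[-3,10,0,0,0,0,0],[-1,8,0,0,0,0,0],[0,4,0,0,0,0,0],[0,2,0,0,0,0,0],[0,0,0,0,0,0,0]]}}

```text
time_s: 2.95
tcp_pos: [484.4, 192.1, 167.1]
eef_rot: [[0.994, 0.001, 0.107], [-0.107, 0.0, 0.994], [0.001, -1.0, 0.0]]
wrist_force: [-2.0, 0.0, 3.4]
width: 0.4
```

>>> {"op": "step_arm", "data": {"deltas": [[0,2,0,0,0,0,0],[0,2,0,0,0,0,0],[0,0,0,0,0,0,0]]}}

```text
time_s: 3.2
tcp_pos: [484.7, 192.2, 166.7]
eef_rot: [[0.994, 0.003, 0.107], [-0.107, 0.001, 0.994], [0.003, -1.0, 0.001]]
wrist_force: [-6.6, -1.7, 15.6]
width: 0.9
```

Run:
```python
from h import *
from cell import *
s=snapshot("side");cv2.imwrite("pics/p4.png",cv2.resize(s["frame"][90:240,160:310,::-1],None,fx=4,fy=4,interpolation=cv2.INTER_CUBIC));print(get_obs()["wrist_force"])
```

```text
[-6.58349844 -2.23781744 15.68200735]
```

View pics/p4.png

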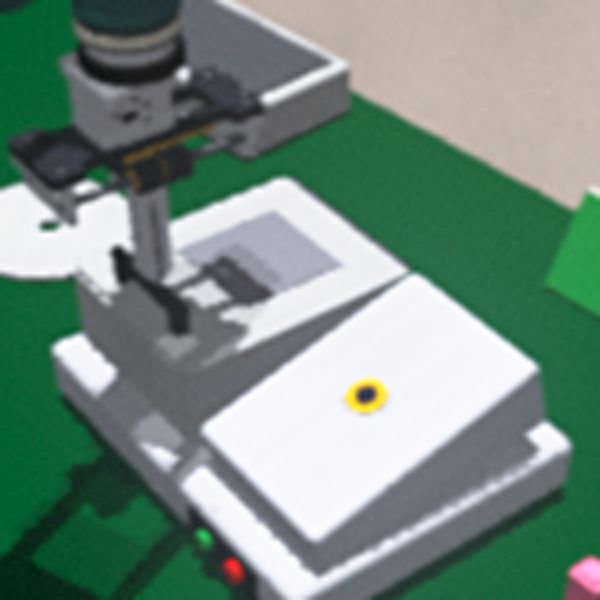

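The lid sits flush on the tub at (285,250 in the crop) and the fingers meet a hard stop (15.6 N at z=166.7, where 167 was expected). Lifting off and going over the pen.

>>> {"op": "step_arm", "data": {"deltas": [[0,-10,0,0,0,0,0],[0,-30,0,0,0,0,0],[0,-35,0,0,0,0,0],[0,-35,-20,0,0,0,0.3],[0,-10,-40,0,0,0,0.55]]}}

```text
time_s: 3.67
tcp_pos: [480.4, 134.6, 288.0]
eef_rot: [[0.995, 0.01, 0.102], [-0.102, 0.003, 0.995], [0.01, -1.0, 0.004]]
wrist_force: [0.4, -1.8, 0.5]
width: 10.5
```

>>> {"op": "step_arm", "data": {"deltas": [[4,0,-40,0,0,0,0.55],[4,0,-40,0,0,0,0.55],[4,0,-40,0,0,0,0.55],[0,0,-40,0,0,0,0.55],[0,0,-40,0,0,0,0.55]]}}

```text
time_s: 4.08
tcp_pos: [468.6, -70.0, 282.3]
eef_rot: [[0.994, 0.001, 0.107], [-0.107, -0.001, 0.994], [0.001, -1.0, -0.001]]
wrist_force: [0.3, 0.3, -0.6]
width: 43.4
```

>>> {"op": "step_arm", "data": {"deltas": [[0,0,-40,0,0,0,0.55],[0,0,-40,0,0,0,0.55],[0,0,-40,0,0,0,0.55],[0,0,-40,0,0,0,0.55],[0,0,-40,0,0,0,0.55]]}}

```text
time_s: 4.5
tcp_pos: [446.8, -269.2, 282.3]
eef_rot: [[0.994, 0.001, 0.107], [-0.107, -0.001, 0.994], [0.001, -1.0, -0.001]]
wrist_force: [0.3, 0.8, -0.8]
width: 51.4
```

>>> {"op": "step_arm", "data": {"deltas": [[0,0,-40,0,0,0,0.55],[0,0,-25,0,0,0,0.55],[0,0,0,0,0,0,0.55],[0,0,0,0,0,0,0.55]]}}

```text
time_s: 4.83
tcp_pos: [439.8, -332.7, 281.3]
eef_rot: [[0.994, -0.001, 0.11], [-0.11, 0.001, 0.994], [-0.001, -1.0, 0.001]]
wrist_force: [-0.3, -0.2, -0.1]
width: 51.2
```

Run:
```python
from h import *
from cell import *
o=get_obs();print(o["time_s"],o["tcp_pos"],o["width"],o["wrist_force"]);w=snapshot("wrist");D=snapshot("side");S=snapshot("scene")
pickle.dump((o,w,D,S),open("s2.pkl","wb"))
cv2.imwrite("pics/w2.png",w["frame"][:,:,::-1])
cv2.imwrite("pics/d2.png",D["frame"][:,:,::-1])
```

```text
4.8333 [ 439.81203787 -332.68926173  281.31830407] 51.238571128732914 [-0.31103182 -0.15739551 -0.13865355]
```

View pics/w2.png

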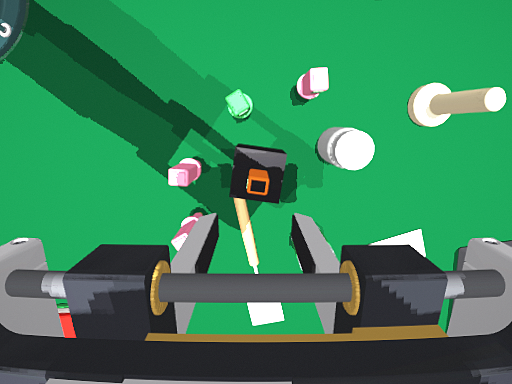

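View pics/d2.png

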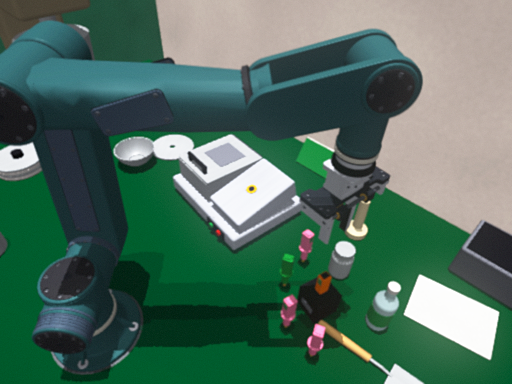

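The side view shows the lid lying shut. The wrist view has the orange pen's top at (258,183) in the cradle, with the nearest pinks at (185,172) and (190,230) clear of the finger path. Measuring pen centre and yaw.

Run:
```python
from h import *
o,w,D,S=pickle.load(open("s2.pkl","rb"))
C=cloud(w,o);v,u=np.mgrid[0:384,0:512]
h=cv2.cvtColor(w["frame"],cv2.COLOR_RGB2HSV)
m=((h[...,0]>3)&(h[...,0]<20)&(h[...,1]>150)&(u>235)&(u<290)&(v>155)&(v<205))
q=C[m];print(m.sum(),np.nanpercentile(q[:,2],[5,25,50,75,95]))
box=(slice(150,205),slice(228,290));Q=C[box].reshape(-1,3)
t=Q[(Q[:,2]>131)&(Q[:,2]<146)];print("top",len(t),t.mean(0),np.median(t[:,2]),cv2.minAreaRect(t[:,:2].astype(np.float32)))
t=Q[(Q[:,2]>68)&(Q[:,2]<76)];print("cradle",len(t),cv2.minAreaRect(t[:,:2].astype(np.float32)))
cr=w["frame"][135:215,220:300,::-1];cv2.imwrite("pics/w2c.png",cv2.resize(cr,None,fx=7,fy=7,interpolation=cv2.INTER_CUBIC))
print(o["eef_rot"].round(4).tolist())
```

```text
375 [ 73.17677234 108.34479526 136.01820812 137.71038312 139.63804662]
top 373 [ 443.30647758 -334.93613247  138.23501326] 138.49490675166112 ((443.0462341308594, -335.8428955078125), (21.889963150024414, 26.476795196533203), 76.36834716796875)
cradle 1960 ((443.2141418457031, -336.22796630859375), (75.4321060180664, 75.32514953613281), 75.9283676147461)
[[0.994, -0.0008, 0.1096], [-0.1096, 0.001, 0.994], [-0.0009, -1.0, 0.0009]]
```

View pics/w2c.png

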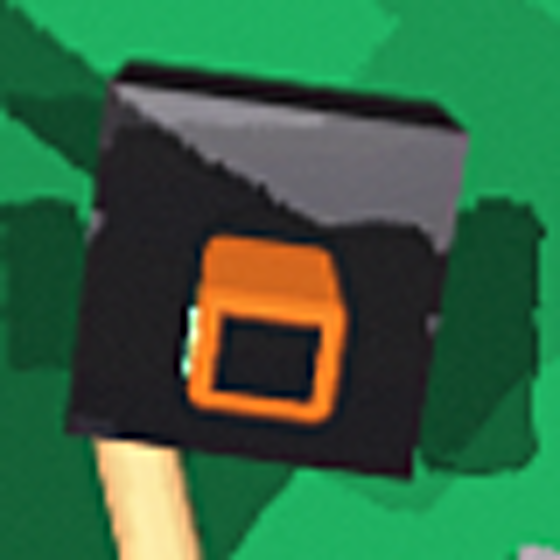

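Pen centre (443.1,-336.0), 26 mm side along yaw -0.24. Aligning and descending most of the way.

>>> {"op": "step_arm", "data": {"deltas": [[3.6,0,-2.9,0,0.12,0,0.55],[0,20,0,0,0.01,0,0.55],[0,30,0,0,0,0,0.55],[0,30,0,0,0,0,0.55],[0,20,0,0,0,0,0.55]]}}

```text
time_s: 5.4
tcp_pos: [443.3, -332.2, 180.2]
eef_rot: [[0.973, -0.001, 0.232], [-0.232, 0.001, 0.973], [-0.001, -1.0, 0.001]]
wrist_force: [-0.3, -0.1, 0.5]
width: 51.9
```

>>> {"op": "step_arm", "data": {"deltas": [[0,10,0,0,0,0,0.55],[0,0,0,0,0,0,0.55]]}}

```text
time_s: 5.57
tcp_pos: [442.7, -332.2, 169.9]
eef_rot: [[0.972, -0.003, 0.233], [-0.233, 0.003, 0.972], [-0.004, -1.0, 0.002]]
wrist_force: [0.8, 0.5, -0.7]
width: 52.3
```

Run:
```python
from h import *
from cell import *
o=get_obs();print(o["time_s"],o["tcp_pos"],o["width"],o["eef_rot"]);w=snapshot("wrist")
C=cloud(w,o);v,u=np.mgrid[0:384,0:512]
h=cv2.cvtColor(w["frame"],cv2.COLOR_RGB2HSV)
m=((h[...,0]>3)&(h[...,0]<20)&(h[...,1]>150)&(C[...,2]>131)&(C[...,2]<146)&(abs(C[...,0]-443)<30)&(abs(C[...,1]+336)<30))
t=C[m];print("top",len(t),cv2.minAreaRect(t[:,:2].astype(np.float32)))
cv2.imwrite("pics/w3.png",w["frame"][:,:,::-1])
```

```text
5.5667 [ 442.65510847 -332.19752594  169.91770926] 52.32389098633269 [[ 0.97249424 -0.00344035  0.23290151]
 [-0.23289035  0.00335495  0.97249721]
 [-0.0041271  -0.99998845  0.00246144]]
top 471 ((443.4715881347656, -336.3140563964844), (22.448720932006836, 25.209718704223633), 76.0578842163086)
```

View pics/w3.png

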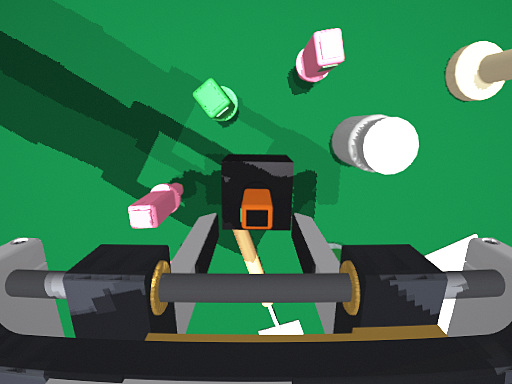

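Well aligned. Pen top is at (257,217) midway between the fingers and needs about 4 mm along -y. Correcting, descending, closing.

>>> {"op": "step_arm", "data": {"deltas": [[1.5,0,-3.8,0,0,0,0.55],[0,25,0,0,0,0,0.55],[0,25,0,0,0,0,0.55],[0,20,0,0,0,0,0.55],[0,10,0,0,0,0,0.55]]}}

```text
time_s: 6.03
tcp_pos: [443.9, -338.6, 91.9]
eef_rot: [[0.972, -0.0, 0.235], [-0.235, 0.0, 0.972], [-0.0, -1.0, 0.0]]
wrist_force: [0.4, 0.2, -0.2]
width: 51.7
```

>>> {"op": "step_arm", "data": {"deltas": [[0,0,0,0,0,0,0.5],[0,0,0,0,0,0,0.2],[0,0,0,0,0,0,0.1],[0,0,0,0,0,0,0.1],[0,0,0,0,0,0,0.1]], "force": 20}}

```text
time_s: 6.45
tcp_pos: [444.0, -339.3, 94.6]
eef_rot: [[0.972, 0.001, 0.235], [-0.235, -0.002, 0.972], [0.001, -1.0, -0.002]]
wrist_force: [-2.3, -0.6, 6.3]
width: 25.6
```

>>> {"op": "step_arm", "data": {"deltas": [[0,0,0,0,0,0,0.1],[0,0,0,0,0,0,0.1]], "force": 30}}

```text
time_s: 6.62
tcp_pos: [444.0, -339.3, 94.6]
eef_rot: [[0.972, 0.001, 0.235], [-0.235, -0.002, 0.972], [0.002, -1.0, -0.002]]
wrist_force: [-2.8, 0.3, 6.2]
width: 26.3
```

Run:
```python
from h import *
from cell import *
o=get_obs();print(o["time_s"],o["tcp_pos"],o["width"],o["wrist_force"],o["ft_torque"]);w=snapshot("wrist");D=snapshot("side");S=snapshot("scene");
a=cv2.resize(D["frame"][190:340,240:400,::-1],(640,600),interpolation=cv2.INTER_CUBIC);cv2.imwrite("pics/d4.png",a)
cv2.imwrite("pics/w4.png",w["frame"][:,:,::-1]);cv2.imwrite("pics/s4.png",cv2.resize(S["frame"][150:270,90:230,::-1],(700,600),interpolation=cv2.INTER_CUBIC))
```

```text
6.6167 [ 444.01522198 -339.25376525   94.56936594] 26.25457793044755 [-2.78007501  0.27578462  6.23293142] [0.17069283 0.65516988 0.00556908]
```

View pics/d4.png

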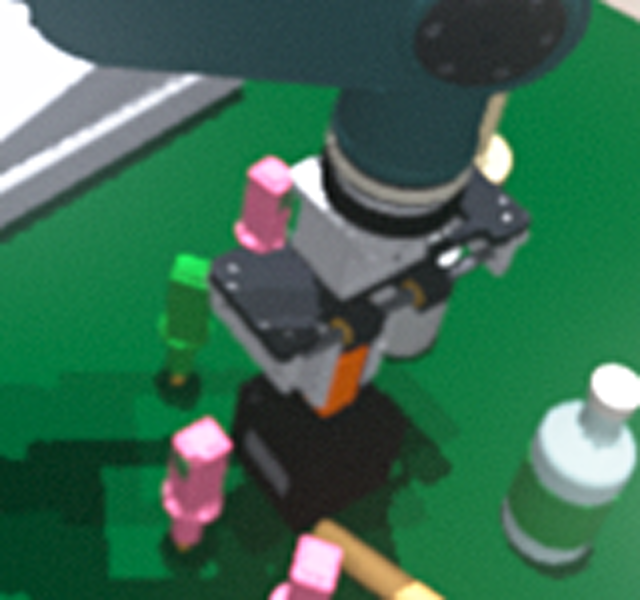

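View pics/w4.png

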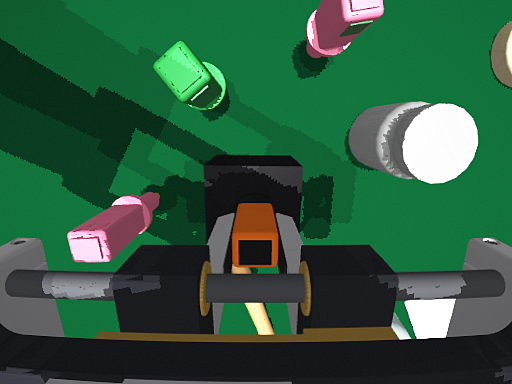

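View pics/s4.png

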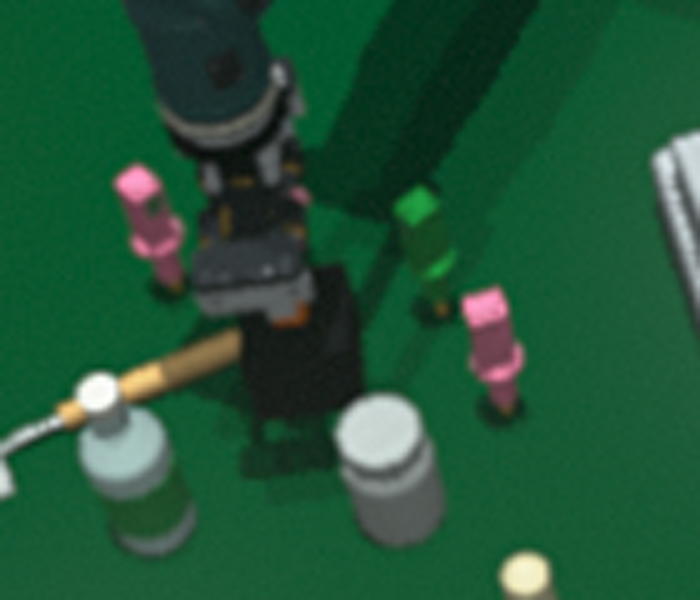

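Pen is held (26 mm opening, orange grip between the pads at (256,235)). Lifting straight up.

>>> {"op": "step_arm", "data": {"deltas": [[0,-10,0,0,0,0,0.1],[0,-20,0,0,0,0,0.1],[0,-25,0,0,0,0,0.1],[0,-25,0,0,0,0,0.1],[0,-25,0,0,0,0,0.1]]}}

```text
time_s: 7.18
tcp_pos: [443.9, -338.1, 198.4]
eef_rot: [[0.972, 0.0, 0.235], [-0.235, 0.001, 0.972], [-0.0, -1.0, 0.001]]
wrist_force: [-0.1, 0.2, -1.6]
width: 26.2
```

>>> {"op": "step_arm", "data": {"deltas": [[0,-35,0,0,0,0,0.1],[0,-35,0,0,0,0,0.1],[0,-35,0,0,0,0,0.1],[0,-20,0,0,0,0,0.1],[0,0,0,0,0,0,0.1]]}}

```text
time_s: 7.6
tcp_pos: [445.3, -339.4, 329.2]
eef_rot: [[0.972, 0.009, 0.234], [-0.234, -0.008, 0.972], [0.011, -1.0, -0.005]]
wrist_force: [-0.3, 0.5, -1.0]
width: 25.5
```

Run:
```python
from h import *
from cell import *
o=get_obs();print(o["time_s"],o["tcp_pos"],o["width"],o["wrist_force"],o["ft_torque"]);w=snapshot("wrist");D=snapshot("side");S=snapshot("scene");
pickle.dump((o,w,D,S),open("s5.pkl","wb"))
print(proj(D,[o["tcp_pos"]]),proj(S,[o["tcp_pos"]]))
c=proj(D,[o["tcp_pos"]])[0].astype(int);a=cv2.resize(D["frame"][c[1]-60:c[1]+90,c[0]-80:c[0]+80,::-1],(640,600),interpolation=cv2.INTER_CUBIC);cv2.imwrite("pics/d5.png",a)
c=proj(S,[o["tcp_pos"]])[0].astype(int);a=cv2.resize(S["frame"][c[1]-60:c[1]+80,c[0]-70:c[0]+70,::-1],(600,600),interpolation=cv2.INTER_CUBIC);cv2.imwrite("pics/s5.png",a)
cv2.imwrite("pics/w5.png",w["frame"][:,:,::-1])
```

```text
7.6 [ 445.28155363 -339.43240161  329.21465634] 25.498766882737307 [-0.33824587  0.49030926 -1.04776915] [-0.01220963  0.03351088 -0.00908793]
[[342.64088944 219.00644744]] [[132.42421427 163.77997275]]
```

View pics/d5.png

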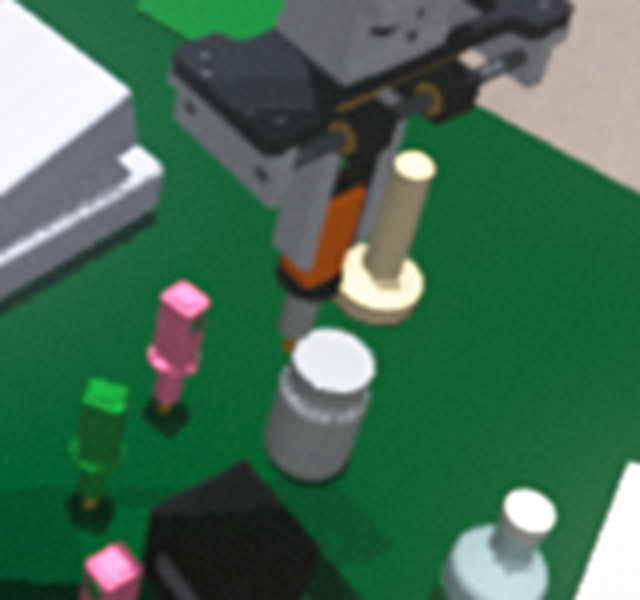

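View pics/s5.png

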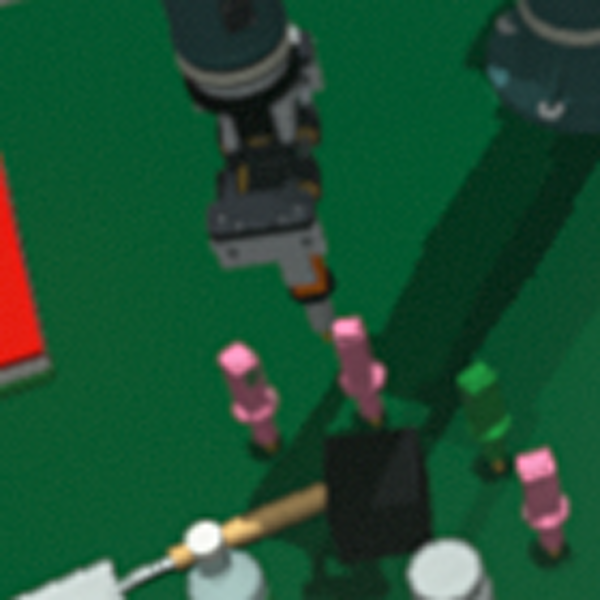

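View pics/w5.png

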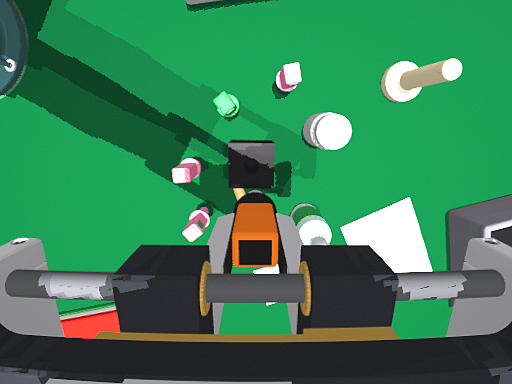

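Pen is out of the cradle, tip at side px (334.5,245.7) and scene px (138,181). Locating the tip and pen axis in the tool frame.

Run:
```python
from h import *
o,w,D,S=pickle.load(open("s5.pkl","rb"))
R=o["eef_rot"];t=o["tcp_pos"]
x,e=tri([(D,(334.3,245.9),None),(S,(138.1,181.4),None)]);print("tip",x,e,"tool",R.T@(x-t))
# expected tip in tool: 
C=cloud(w,o);Ct=(C-t)@R
h=cv2.cvtColor(w["frame"],cv2.COLOR_RGB2HSV);v,u=np.mgrid[0:384,0:512]
m=(h[...,0]>3)&(h[...,0]<20)&(h[...,1]>150)&(u>225)&(u<285)&(v>195)&(v<275)
q=Ct[m];q=q[np.isfinite(q).all(1)];print(len(q),np.percentile(q,[2,10,50,90,98],axis=0).round(1).tolist())
ty=q[:,1].min();top=q[q[:,1]<np.percentile(q[:,1],5)+5];print("top face",len(top),np.median(top[:,1]),cv2.minAreaRect(top[:,[0,2]].astype(np.float32)))
fr=q[q[:,1]>np.median(top[:,1])+6]
A=np.c_[fr[:,:2],np.ones(len(fr))];c,*_=np.linalg.lstsq(A,fr[:,2],rcond=None);print("front face z = a x + b y + c",c,len(fr),"resid",np.std(A@c-fr[:,2]))
# predicted projections of pen with grip middle 5mm
for g in((0,-18.8+5.4,3),(0,-18.8+5.4,0)):
    p=[t+R@np.array([g[0],g[1]+94,g[2]])];print(proj(D,p),proj(S,p))
a=cv2.resize(D["frame"][180:260,300:380,::-1],(640,640),interpolation=cv2.INTER_CUBIC)[:600];cv2.imwrite("pics/d6.png",a)
a=cv2.resize(S["frame"][145:195,110:160,::-1],(600,600),interpolation=cv2.INTER_CUBIC);cv2.imwrite("pics/s6.png",a)
```

```text
tip [ 444.93689632 -338.78835949  243.8782714 ] [0.6028594990727848, 0.6028594990727416] tool [-1.39416858 85.32224688  1.00132639]
1976 [[-11.7, -44.4, -6.6], [-10.1, -43.5, -0.5], [0.9, -36.1, 13.1], [11.6, 0.2, 13.7], [13.4, 11.3, 13.9]]
top face 909 -42.795324425829975 ((0.5662813186645508, 3.282623767852783), (21.504268646240234, 26.26584815979004), 89.3739242553711)
front face z = a x + b y + c [-2.11762497e-02 -1.40509363e-03  1.32574075e+01] 1010 resid 0.8757801668435585
[[334.80073796 243.7809613 ]] [[138.60550597 180.58985796]]
[[335.71887728 244.72064653]] [[137.65823482 180.72438214]]
```

View pics/d6.png

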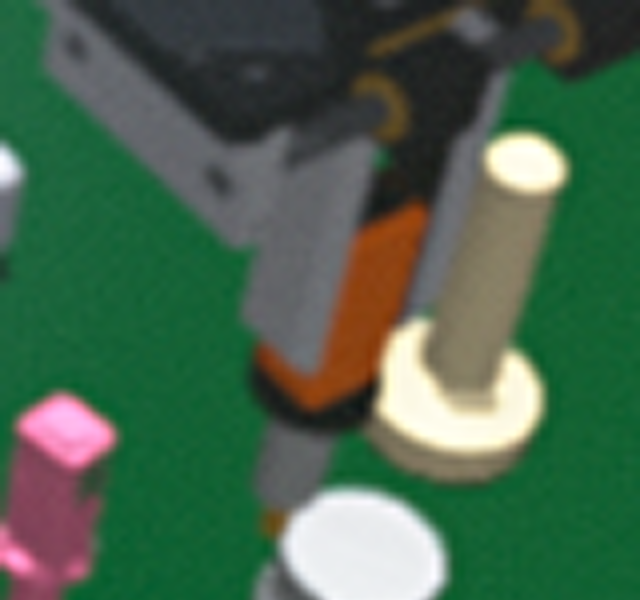

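View pics/s6.png

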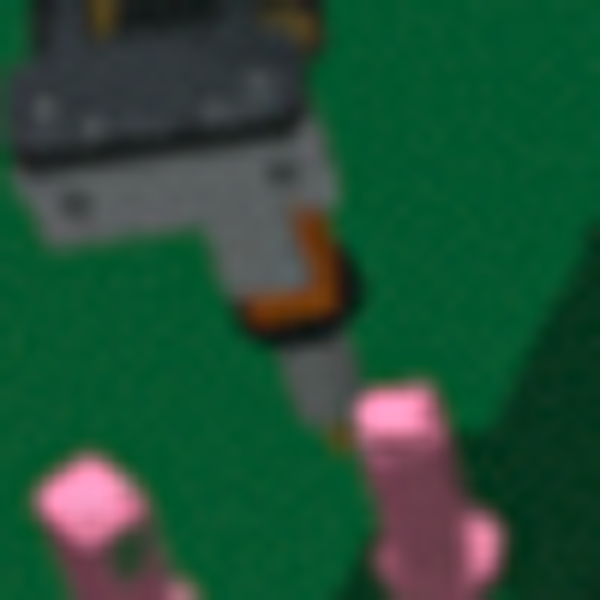

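Run:
```python
from h import *
S1,D1=pickle.load(open("s1.pkl","rb"));o,w,D,S=pickle.load(open("s2.pkl","rb"));d=pickle.load(open("s0.pkl","rb"))
def ring(s):
    h=cv2.cvtColor(s["frame"],cv2.COLOR_RGB2HSV);m=cv2.inRange(h,(20,100,90),(33,255,255));v,u=np.mgrid[0:384,0:512];m[(abs(u-252)>15)|(abs(v-189)>12)]=0
    c=max(cv2.findContours(m,0,1)[0],key=cv2.contourArea);return cv2.fitEllipse(c)[0]
for a,b in((S1,D1),(S,D)):
    pa,pb=ring(a),ring(b);print(pa,pb,tri([(a,pa,None),(b,pb,None)]))
    print(onplane(a,[pa],129),onplane(b,[pb],129), tri([(a,pa,None),(b,pb,None),(d["wrist"],(244,187.4),d["obs"])]))
```

```text
(252.26715087890625, 189.55307006835938) (251.13290405273438, 188.56118774414062) (array([536.56607801,   8.48374199, 126.58512574]), [0.28990613689764827, 0.28990613689766714])
[[538.46910263   7.52568299 129.        ]] [[534.66886242   6.93898745 129.        ]] (array([537.89419459,   9.12866421, 126.11375765]), [1.552014738935887, 0.81805418403932, 1.9245847330121282])
(252.26715087890625, 189.55307006835938) (251.13290405273438, 188.56118774414062) (array([536.56607801,   8.48374199, 126.58512574]), [0.28990613689764827, 0.28990613689766714])
[[538.46910263   7.52568299 129.        ]] [[534.66886242   6.93898745 129.        ]] (array([537.89419459,   9.12866421, 126.11375765]), [1.552014738935887, 0.81805418403932, 1.9245847330121282])
```

>>> {"op": "step_arm", "data": {"deltas": [[0,0,20,0,-0.064,0,0.1],[0,0,30,0,-0.064,0,0.1],[3,0,35,0,0,0,0.1],[3,0,35,0,0,0,0.1],[3,0,35,0,0,0,0.1]]}}

```text
time_s: 8.17
tcp_pos: [473.3, -184.3, 318.8]
eef_rot: [[0.994, -0.005, 0.11], [-0.11, 0.003, 0.994], [-0.006, -1.0, 0.003]]
wrist_force: [0.7, 0.9, -2.6]
width: 25.7
```

>>> {"op": "step_arm", "data": {"deltas": [[3,0,35,0,0,0,0.1],[3,0,35,0,0,0,0.1],[3,0,35,0,0,0,0.1],[3,0,35,0,0,0,0.1],[0,0,35,0,0,0,0.1]]}}

```text
time_s: 8.58
tcp_pos: [504.4, -11.5, 318.8]
eef_rot: [[0.994, -0.006, 0.109], [-0.109, 0.001, 0.994], [-0.006, -1.0, 0.0]]
wrist_force: [1.4, -0.6, -3.0]
width: 25.8
```

>>> {"op": "step_arm", "data": {"deltas": [[0,0,10,0,0,-0.065,0.1],[0,0,0,0,0,-0.065,0.1],[0,0,0,0,0,-0.065,0.1],[0,0,0,0,0,-0.065,0.1],[0,0,0,0,0,0,0.1]]}}

```text
time_s: 9.0
tcp_pos: [503.1, -2.6, 318.8]
eef_rot: [[0.962, 0.251, 0.108], [-0.104, -0.027, 0.994], [0.252, -0.968, 0.0]]
wrist_force: [-0.5, -0.2, -2.5]
width: 26.0
```

>>> {"op": "step_arm", "data": {"deltas": [[-6,15,5,0,0,-0.007,0.1],[-6,20,5,0,0,0,0.1],[-5,16,3,0,0,0,0.1],[0,0,0,0,0,0,0.1],[0,0,0,0,0,0,0.1]]}}

```text
time_s: 9.42
tcp_pos: [503.6, 9.8, 265.8]
eef_rot: [[0.961, 0.256, 0.109], [-0.105, -0.028, 0.994], [0.258, -0.966, -0.0]]
wrist_force: [0.8, 1.0, -2.1]
width: 26.0
```

```bash
cat > look.py <<'E'
from h import *
from cell import *
import sys
k=sys.argv[1]
o=get_obs();R=o["eef_rot"];t=o["tcp_pos"];print(o["time_s"],t,o["width"],o["wrist_force"]);print(R.round(4).tolist(), "tilt",np.arccos(-R[2,1]))
tip=t+R@np.array([0,81,2.3]);n=np.array([-.2573,.0276,.9659]);sp=np.array([537.5,8.8,128]);print("tip",tip,"h",(tip-sp)@n,"lat tool",R.T@(tip-sp))
w=snapshot("wrist");D=snapshot("side");S=snapshot("scene");pickle.dump((o,w,D,S),open(f"L{k}.pkl","wb"))
print("proj tip side/scene/wrist",proj(D,[tip]),proj(S,[tip]),proj(w,[tip],o))
a=cv2.resize(D["frame"][150:210,220:280,::-1],(400,400),interpolation=cv2.INTER_CUBIC)
b=cv2.resize(S["frame"][155:215,220:280,::-1],(400,400),interpolation=cv2.INTER_CUBIC);cv2.imwrite(f"pics/ds{k}.png",np.hstack([a,b]))
cv2.imwrite(f"pics/wr{k}.png",w["frame"][:,:,::-1])
E
python3 look.py a
```

```text
9.4167 [503.58487284   9.7903653  265.83448038] 25.99816056624808 [ 0.75591124  0.98731664 -2.10065713]
[[0.9605, 0.2561, 0.1087], [-0.105, -0.0282, 0.9941], [0.2576, -0.9663, -0.0002]] tilt 0.2605390292606306
tip [524.5749825    9.79078855 187.56759533] h 60.88929309632661 lat tool [  2.82578532 -60.89468759  -0.43372061]
proj tip side/scene/wrist [[248.32849172 174.55555979]] [[250.83326857 175.32392449]] [[253.92051795 194.30132233]]
```

View pics/dsa.png

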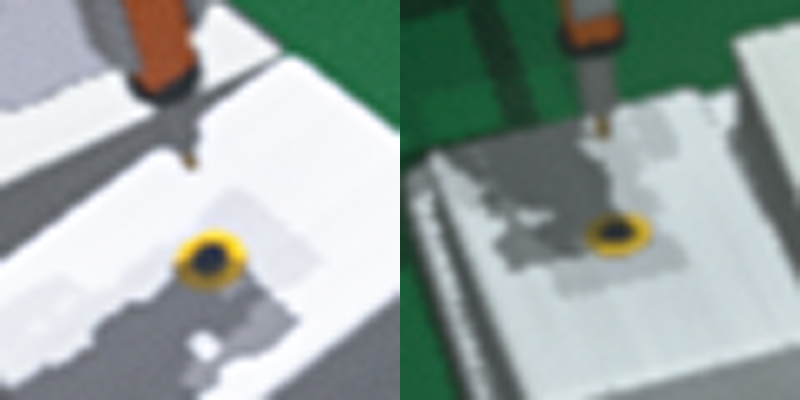

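View pics/wra.png

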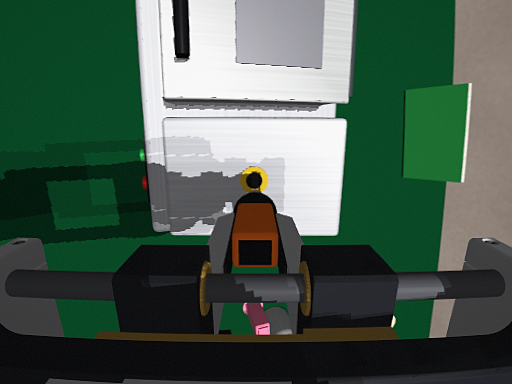

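Tip at side (248.7,175.2) and scene (250.5,175.3), as predicted. The spot is below it at side (251.7,188.6) and scene (252.7,189.8). Computing the relative offset from the same views.

Run:
```python
from h import *
o,w,D,S=pickle.load(open("La.pkl","rb"));R=o["eef_rot"]
def dot(s,cx,cy):
    f=s["frame"].astype(float).max(2);v,u=np.mgrid[0:384,0:512];m=(abs(u-cx)<=4)&(abs(v-cy)<=3);wt=np.clip(110-f,0,None)*m
    return (u*wt).sum()/wt.sum(),(v*wt).sum()/wt.sum()
ds,dd=dot(S,252.5,189.7),dot(D,251.5,188.6);print(ds,dd)
sp,e=tri([(S,ds,None),(D,dd,None)]);print("spot",sp,e)
tp,e2=tri([(S,(250.3,175.2),None),(D,(248.6,175.3),None)]);print("tip",tp,e2)
print("rel tool from tri",R.T@(sp-tp),"from model",R.T@(sp-(o["tcp_pos"]+R@np.array([0,81,2.3]))))
h=cv2.cvtColor(w["frame"],cv2.COLOR_RGB2HSV);v,u=np.mgrid[0:384,0:512];m=(h[...,0]>19)&(h[...,0]<33)&(h[...,1]>130)&(abs(u-254)<20)&(abs(v-180)<18)
print("wrist ring",u[m].min(),u[m].max(),v[m].min(),v[m].max(), proj(w,[sp,sp+17*R[:,2],sp-17*R[:,0],sp+17*R[:,0]],o).round(1).tolist())
```

```text
(np.float64(251.4943181818182), np.float64(188.9275568181818)) (np.float64(250.86696562032884), np.float64(188.63079222720478))
spot [534.24224473   6.93966418 128.47525248] [0.61292514458121, 0.6129251445813464]
tip [523.3349954    8.01216995 187.02403902] [0.5663518537704769, 0.5663518537704807]
rel tool from tri [-4.4928948  59.39591725  0.13293674] from model [-5.63727301 59.65382495 -1.7697949 ]
wrist ring 240 267 167 191 [[249.4, 183.3], [249.4, 169.4], [235.4, 183.2], [263.5, 183.3]]
```

Wrist ring centre (253.5,~181) puts the spot nearly dead ahead of the tip. The coarse cameras say 2–4 mm off in x. I'll go down to about 14 mm and compare there, where parallax is small.

>>> {"op": "step_arm", "data": {"deltas": [[-1,10,0.5,0,0,0,0.1],[-0.5,15,0,0,0,0,0.1],[0,12,0,0,0,0,0.1],[0,8,0,0,0,0,0.1],[0,0,0,0,0,0,0.1]]}}

```text
time_s: 9.98
tcp_pos: [514.0, 9.1, 222.0]
eef_rot: [[0.96, 0.258, 0.109], [-0.105, -0.028, 0.994], [0.259, -0.966, -0.0]]
wrist_force: [-1.1, -0.1, -2.5]
width: 26.0
```

```bash
python3 look.py b
```

```text
9.9833 [514.03567916   9.09054149 222.00897648] 26.04545461337525 [-1.05315553 -0.13441546 -2.49691234]
[[0.9601, 0.2577, 0.109], [-0.1053, -0.0284, 0.994], [0.2592, -0.9658, -0.0001]] tilt 0.2622065458953574
tip [535.15641335   9.07831814 143.77724099] h 15.849923500408678 lat tool [  1.81035789 -15.8497138    0.01921798]
proj tip side/scene/wrist [[250.84291064 184.44730453]] [[252.20587267 185.97076287]] [[253.92118272 194.30232602]]
```

View pics/dsb.png

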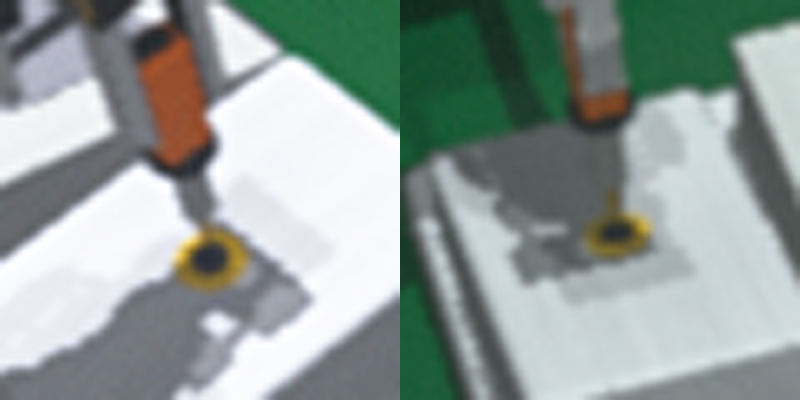

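View pics/wrb.png

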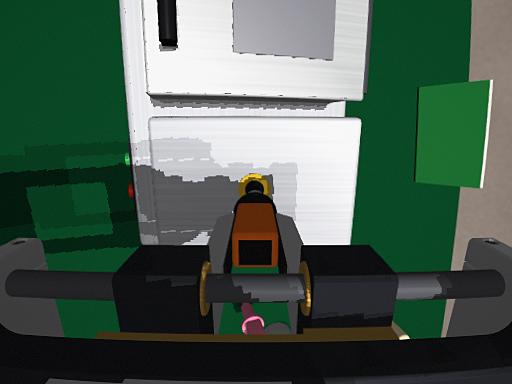

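Side and scene put the dot along the extended pen axis within about a pixel. The ring is cut off by the pen in the wrist view, so I'll compare edges there quantitatively.

Run:
```python
from h import *
o,w,D,S=pickle.load(open("Lb.pkl","rb"));R=o["eef_rot"];t=o["tcp_pos"];tip=t+R@np.array([0,81,2.3])
h=cv2.cvtColor(w["frame"],cv2.COLOR_RGB2HSV);v,u=np.mgrid[0:384,0:512];m=(h[...,0]>17)&(h[...,0]<34)&(h[...,1]>110)&(abs(u-254)<22)&(abs(v-185)<20)
print("ring",u[m].min(),u[m].max(),v[m].min(),v[m].max())
C=cloud(w,o);q=(C[m]-tip)@R;print("ring pts tool rel tip",np.percentile(q,[1,50,99],axis=0).round(1).tolist())
for r in range(172,196,2): print(r,u[r][m[r]].min() if m[r].any() else 0,u[r][m[r]].max() if m[r].any() else 0,end="; ")
dk=(w["frame"].max(2)<60)&(abs(u-254)<12)&(v>170)&(v<200)
q2=(C[dk]-tip)@R;k=q2[:,1]>5;print("\ndot pts",k.sum(),np.percentile(q2[k],[1,50,99],axis=0).round(1).tolist(),v[dk].min())
for hh in(13,15,17):
    s=tip+hh*R[:,1];a=np.linspace(0,2*np.pi,60);c=np.array([s+17*(np.cos(x)*R[:,0]+np.sin(x)*R[:,2]) for x in a]);p=proj(w,c,o);print(hh,"pred ring u",p[:,0].min(),p[:,0].max(),"vtop",p[:,1].min())
# cover fit here
P=C[125:165,170:340].reshape(-1,3);P=P[np.isfinite(P).all(1)];c=P.mean(0);n=np.linalg.svd(P-c,full_matrices=False)[2][2];n*=np.sign(n[2]);print("cover n",n,"dist tip to spot plane",(tip-c)@n-2, "cos",-n@R[:,1])
cv2.imwrite("pics/wrbc.png",cv2.resize(w["frame"][160:210,225:285,::-1],None,fx=10,fy=10,interpolation=cv2.INTER_CUBIC))
```

```text
ring 238 270 174 197
ring pts tool rel tip [[nan, nan, nan], [nan, nan, nan], [nan, nan, nan]]
172 0 0; 174 249 259; 176 245 263; 178 243 265; 180 241 267; 182 240 268; 184 239 269; 186 239 269; 188 238 270; 190 238 270; 192 239 269; 194 239 269; 
dot pts 160 [[-9.4, 14.0, -1.4], [0.0, 15.7, 4.7], [9.5, 17.2, 10.3]] 181
13 pred ring u 237.65556604247814 270.2818661750642 vtop 175.0836363806426
15 pred ring u 237.77339201886312 270.1761407950018 vtop 174.7283891887361
17 pred ring u 237.88961969400643 270.07184835251843 vtop 174.37805686179414
cover n [-0.25563534  0.02407211  0.96647354] dist tip to spot plane 15.80659002586954 cos 0.9999884834908644
```

View pics/wrbc.png

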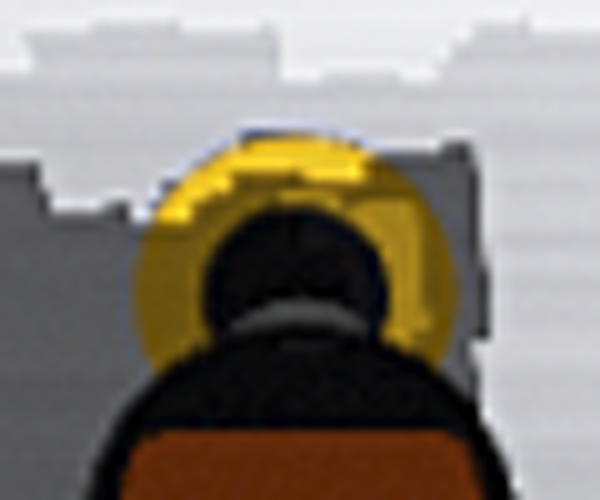

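Ring edges measured at u 238–270 and v 174; if the pen is dead centre they should be 237.7–270.2 and 174.6. Axis vs cover normal cos = 0.99999, gap about 15.8 mm. Descending slowly.

>>> {"op": "step_arm", "data": {"deltas": [[0,5,0,0,0,0,0.1],[0,4,0,0,0,0,0.1],[0,2,0,0,0,0,0.1],[0,0,0,0,0,0,0.1],[0,0,0,0,0,0,0.1]]}}

```text
time_s: 10.55
tcp_pos: [517.8, 8.9, 214.2]
eef_rot: [[0.959, 0.262, 0.109], [-0.105, -0.029, 0.994], [0.264, -0.965, -0.0]]
wrist_force: [-0.3, -0.0, -1.7]
width: 25.4
```

```bash
cat > f.py <<'E'
from h import *
from cell import *
o=get_obs();R=o["eef_rot"];t=o["tcp_pos"];tip=t+R@np.array([0,81,2.3])
print(o["time_s"],"Fn",-(o["wrist_force"]@R[:,1]),o["wrist_force"].round(2),"s",t@R[:,1],"h",(tip-np.array([537.5,8.8,128]))@np.array([-.2573,.0276,.9659]),R[:,1].round(4),o["width"])
E
python3 f.py
```

```text
10.55 Fn -1.5440613823232507 [-0.33 -0.04 -1.69] s -71.2472412283057 h 7.386533586112409 [ 0.262  -0.0287 -0.9646] 25.377281137028277
```

>>> {"op": "step_arm", "data": {"deltas": [[0,0,0,0,0,0,0.1]]}}

```text
time_s: 10.63
tcp_pos: [517.9, 8.8, 214.6]
eef_rot: [[0.959, 0.263, 0.109], [-0.105, -0.029, 0.994], [0.264, -0.964, -0.0]]
wrist_force: [0.5, -0.1, -2.4]
width: 25.8
```

```bash
python3 f.py
```

```text
10.6333 Fn -2.4370451681058394 [ 0.54 -0.09 -2.38] s -71.19499886717277 h 7.681742508711114 [ 0.2626 -0.0287 -0.9645] 25.791038414187238
```

>>> {"op": "step_arm", "data": {"deltas": [[0,0,0,0,0,0,0.1]]}}

```text
time_s: 10.72
tcp_pos: [517.9, 8.8, 214.7]
eef_rot: [[0.959, 0.263, 0.109], [-0.105, -0.029, 0.994], [0.264, -0.964, 0.0]]
wrist_force: [-0.0, -0.3, -2.2]
width: 25.9
```

```bash
python3 f.py
```

```text
10.7167 Fn -2.116864641092093 [-0.02 -0.3  -2.19] s -71.2162919617448 h 7.78118099550043 [ 0.2628 -0.0288 -0.9644] 25.908289554285343
```

>>> {"op": "step_arm", "data": {"deltas": [[0,1.5,0,0,0,0.004,0.1],[0,1.5,0,0,0,0,0.1],[0,1,0,0,0,0,0.1],[0,0,0,0,0,0,0.1],[0,0,0,0,0,0,0.1]]}}

```text
time_s: 11.13
tcp_pos: [518.8, 8.7, 210.3]
eef_rot: [[0.96, 0.258, 0.109], [-0.105, -0.028, 0.994], [0.26, -0.966, -0.0]]
wrist_force: [-0.2, 0.1, -1.7]
width: 25.8
```

```bash
python3 f.py
```

```text
11.1333 Fn -1.6205741498370552 [-0.19  0.12 -1.73] s -69.45734287145444 h 3.340362771190928 [ 0.2581 -0.0283 -0.9657] 25.802232123755
```

>>> {"op": "step_arm", "data": {"deltas": [[0,1,0,0,0,0,0.1],[0,1,0,0,0,0,0.1],[0,0,0,0,0,0,0.1],[0,0,0,0,0,0,0.1]]}}

```text
time_s: 11.47
tcp_pos: [519.3, 8.7, 208.5]
eef_rot: [[0.96, 0.258, 0.109], [-0.105, -0.028, 0.994], [0.26, -0.966, -0.0]]
wrist_force: [-0.1, 0.1, -1.9]
width: 25.8
```

```bash
python3 f.py; python3 look.py c
```

```text
11.4667 Fn -1.8329286809999852 [-0.15  0.12 -1.94] s -67.42189669218074 h 1.4248770861787048 [ 0.2583 -0.0283 -0.9656] 25.771330782835825
11.4667 [519.3332975    8.65148505 208.49798671] 25.771330782835825 [-0.14552663  0.12411807 -1.94070855]
[[0.9599, 0.2583, 0.1088], [-0.1051, -0.0283, 0.9941], [0.2599, -0.9656, -0.0]] tilt 0.26288787925601975
tip [540.50799621   8.64679724 130.28083953] h 1.4248770861787048 lat tool [ 3.49622664 -1.42109966  0.17497506]
proj tip side/scene/wrist [[252.12882076 187.08378987]] [[252.80650078 189.65334163]] [[253.92123183 194.30250836]]
```

View pics/dsc.png

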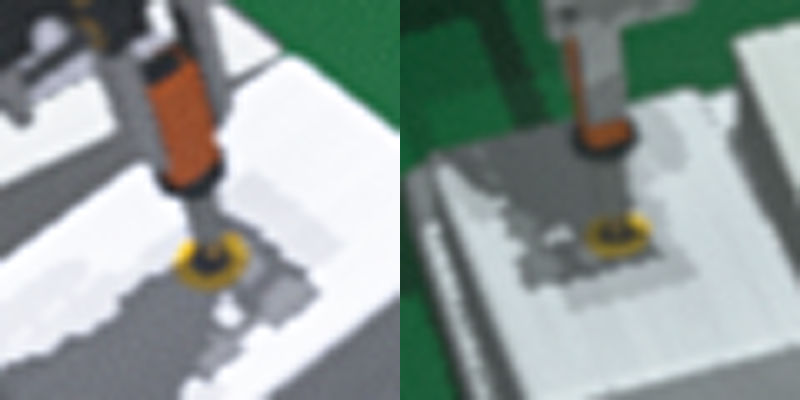

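```bash
cat > ring.py <<'E'
from h import *
import sys
o,w,D,S=pickle.load(open(f"L{sys.argv[1]}.pkl","rb"));R=o["eef_rot"];t=o["tcp_pos"];tip=t+R@np.array([0,81,2.3])
h=cv2.cvtColor(w["frame"],cv2.COLOR_RGB2HSV);v,u=np.mgrid[0:384,0:512];m=(h[...,0]>17)&(h[...,0]<34)&(h[...,1]>110)&(abs(u-254)<24)&(abs(v-185)<20)
print("ring",u[m].min(),u[m].max(),v[m].min())
for hh in(0,2):
    s=tip+hh*R[:,1];a=np.linspace(0,2*np.pi,60);c=np.array([s+17*(np.cos(x)*R[:,0]+np.sin(x)*R[:,2]) for x in a]);p=proj(w,c,o);print(hh,"pred u",p[:,0].min(),p[:,0].max(),"vtop",p[:,1].min())
cv2.imwrite(f"pics/wc{sys.argv[1]}.png",cv2.resize(w["frame"][160:210,225:285,::-1],None,fx=10,fy=10,interpolation=cv2.INTER_CUBIC))
E
python3 ring.py c
```

```text
ring 236 272 176
0 pred u 236.84837114231465 271.00622642766405 vtop 177.52015048225942
2 pred u 236.97743464363526 270.8904257774121 vtop 177.1302856975952
```

View pics/wcc.png

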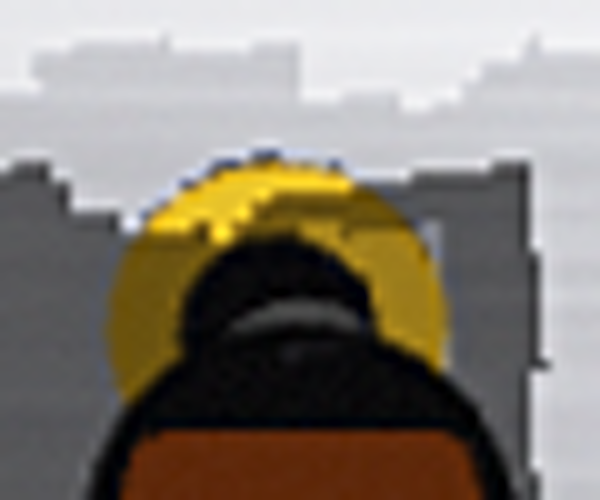

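Crop shows ring edges at u≈235.5–269.8 against a pen axis at 254, so I shift x by -1.4 and z by +0.8 before contact. Then creep on.

>>> {"op": "step_arm", "data": {"deltas": [[-1.4,0,0.8,0,0,0,0.1],[0,0,0,0,0,0,0.1],[0,1,0,0,0,0,0.1],[0,0,0,0,0,0,0.1],[0,0,0,0,0,0,0.1]]}}

```text
time_s: 12.03
tcp_pos: [518.3, 9.6, 207.2]
eef_rot: [[0.96, 0.258, 0.109], [-0.105, -0.028, 0.994], [0.26, -0.966, -0.0]]
wrist_force: [-0.2, 0.0, -2.4]
width: 26.3
```

```bash
python3 f.py
```

```text
12.0333 Fn -2.272990949372537 [-0.24  0.01 -2.42] s -66.44004816276622 h 0.4724777357054271 [ 0.2584 -0.0283 -0.9656] 26.27640197377125
```

>>> {"op": "step_arm", "data": {"deltas": [[0,1,0,0,0,0,0.1],[0,0,0,0,0,0,0.1],[0,0,0,0,0,0,0.1],[0,0,0,0,0,0,0.1]]}}

```text
time_s: 12.37
tcp_pos: [518.7, 9.5, 206.6]
eef_rot: [[0.96, 0.259, 0.109], [-0.105, -0.028, 0.994], [0.26, -0.966, 0.0]]
wrist_force: [-0.8, -0.1, -1.3]
width: 25.9
```

```bash
python3 f.py
```

```text
12.3667 Fn -1.0994733710321567 [-0.77 -0.07 -1.34] s -65.4682001337404 h -0.23201474416948162 [ 0.2588 -0.0283 -0.9655] 25.86417717005785
```

>>> {"op": "step_arm", "data": {"deltas": [[0,1,0,0,0,0,0.1],[0,0,0,0,0,0,0.1],[0,0,0,0,0,0,0.1],[0,0,0,0,0,0,0.1]]}}

```text
time_s: 12.7
tcp_pos: [519.0, 9.5, 205.6]
eef_rot: [[0.96, 0.259, 0.109], [-0.105, -0.028, 0.994], [0.26, -0.965, 0.0]]
wrist_force: [0.3, 0.7, -0.5]
width: 26.0
```

```bash
python3 f.py
```

```text
12.7 Fn -0.5419487770384388 [ 0.28  0.68 -0.51] s -64.36506591502719 h -1.313002847634705 [ 0.2589 -0.0283 -0.9655] 25.965628933963888
```

Contact detected (normal force up from about -2.1 to -0.5 N). Pressing on gently.

>>> {"op": "step_arm", "data": {"deltas": [[0,1,0,0,0,0,0.1],[0,1,0,0,0,0,0.1],[0,1,0,0,0,0,0.1],[0,0,0,0,0,0,0.1],[0,0,0,0,0,0,0.1]]}}

```text
time_s: 13.12
tcp_pos: [519.8, 9.4, 202.6]
eef_rot: [[0.96, 0.259, 0.109], [-0.105, -0.028, 0.994], [0.26, -0.966, 0.0]]
wrist_force: [-1.1, 0.1, 1.6]
width: 25.7
```

```bash
python3 f.py
```

```text
13.1167 Fn 1.8463848369624145 [-1.08  0.09  1.62] s -61.36684166346602 h -4.355947121571399 [ 0.2588 -0.0283 -0.9655] 25.749518470794122
```

>>> {"op": "step_arm", "data": {"deltas": [[0,0.7,0,0,0,0,0.1],[0,0.7,0,0,0,0,0.1],[0,0,0,0,0,0,0.1]]}}

```text
time_s: 13.37
tcp_pos: [520.2, 9.4, 201.2]
eef_rot: [[0.96, 0.259, 0.109], [-0.105, -0.028, 0.994], [0.26, -0.966, 0.0]]
wrist_force: [-1.1, 0.3, 1.5]
width: 25.7
```

```bash
python3 f.py
```

```text
13.3667 Fn 1.7374198636888207 [-1.14  0.34  1.48] s -59.86651375092345 h -5.858874322639753 [ 0.2588 -0.0283 -0.9655] 25.743585282975708
```

>>> {"op": "step_arm", "data": {"deltas": [[0,0,0,0,0,0,0.1]]}}

```text
time_s: 13.45
tcp_pos: [520.1, 9.4, 201.2]
eef_rot: [[0.96, 0.259, 0.109], [-0.105, -0.028, 0.994], [0.26, -0.966, 0.0]]
wrist_force: [-0.2, 1.1, 0.6]
width: 25.9
```

```bash
python3 f.py
```

```text
13.45 Fn 0.6890929201578512 [-0.15  1.07  0.64] s -59.9756596905316 h -5.758739498801659 [ 0.2588 -0.0283 -0.9655] 25.929633868935138
```

>>> {"op": "step_arm", "data": {"deltas": [[0,0,0,0,0,0,0.1]]}}

```text
time_s: 13.53
tcp_pos: [520.1, 9.4, 201.3]
eef_rot: [[0.96, 0.259, 0.109], [-0.105, -0.028, 0.994], [0.26, -0.966, 0.0]]
wrist_force: [-0.8, 0.3, 0.2]
width: 26.2
```

```bash
python3 f.py; python3 look.py d; python3 ring.py d
```

```text
13.5333 Fn 0.41561665639489515 [-0.8   0.28  0.21] s -59.98723306697056 h -5.729350645083083 [ 0.2588 -0.0283 -0.9655] 26.21329051028171
13.5333 [520.11587155   9.38246229 201.27865313] 26.21329051028171 [-0.7978131   0.27575672  0.2085117 ]
[[0.9598, 0.2588, 0.1088], [-0.105, -0.0283, 0.9941], [0.2604, -0.9655, 0.0]] tilt 0.26339710630425733
tip [541.33028022   9.37527709 123.07226712] h -5.729350645083083 lat tool [2.332825   5.73283591 0.98846427]
proj tip side/scene/wrist [[252.10368403 188.62102508]] [[253.15000818 191.07189102]] [[253.92137186 194.30276449]]
ring 236 272 178
0 pred u 236.84848148300148 271.006395797405 vtop 177.52037998205503
2 pred u 236.97754447755003 270.89059377909433 vtop 177.13051388371633
```

View pics/dsd.png

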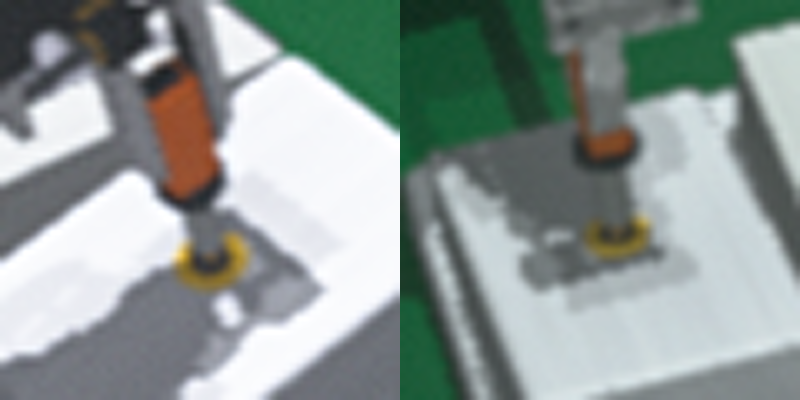

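View pics/wcd.png

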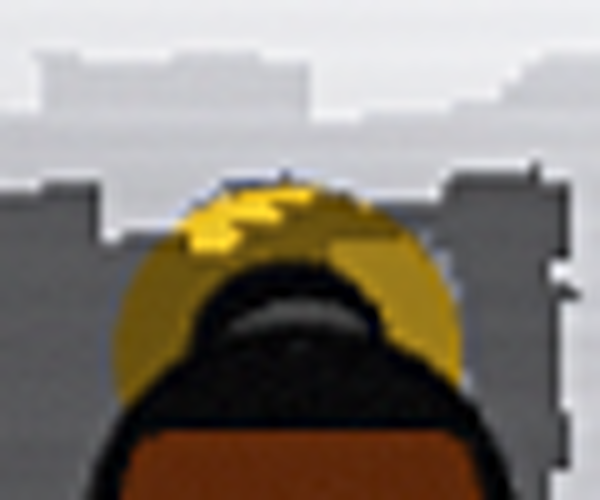

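Ring is now centred on the pen axis (crop edges 112–462, axis about 289), with about 5.7 mm of travel since contact. Holding to average the force and check steadiness.

>>> {"op": "step_arm", "data": {"deltas": [[0,0,0,0,0,0,0.1],[0,0,0,0,0,0,0.1],[0,0,0,0,0,0,0.1],[0,0,0,0,0,0,0.1],[0,0,0,0,0,0,0.1]]}}

```text
time_s: 14.1
tcp_pos: [520.1, 9.4, 201.2]
eef_rot: [[0.96, 0.259, 0.109], [-0.105, -0.028, 0.994], [0.26, -0.966, 0.0]]
wrist_force: [-0.5, -0.3, 1.4]
width: 25.6
```

```bash
python3 f.py
```

```text
14.1 Fn 1.485111083569578 [-0.54 -0.32  1.4 ] s -59.934204972044874 h -5.804556192047322 [ 0.2588 -0.0283 -0.9655] 25.554616049590933
```

>>> {"op": "step_arm", "data": {"deltas": [[0,0,0,0,0,0,0.1],[0,0,0,0,0,0,0.1],[0,0,0,0,0,0,0.1]]}}

```text
time_s: 14.35
tcp_pos: [520.1, 9.4, 201.2]
eef_rot: [[0.96, 0.259, 0.109], [-0.105, -0.028, 0.994], [0.26, -0.966, 0.0]]
wrist_force: [-0.3, -0.5, 1.1]
width: 25.6
```

```bash
python3 f.py
python3 - <<'E'
from h import *
from cell import *
o=get_obs();w=snapshot("wrist");R=o["eef_rot"];t=o["tcp_pos"]
C=(cloud(w,o)-t)@R;h=cv2.cvtColor(w["frame"],cv2.COLOR_RGB2HSV);v,u=np.mgrid[0:384,0:512]
m=(h[...,0]>3)&(h[...,0]<20)&(h[...,1]>150)&(u>225)&(u<285)&(v>195)&(v<275)
q=C[m];q=q[np.isfinite(q).all(1)];top=q[q[:,1]<np.percentile(q[:,1],5)+5];print("top y",np.median(top[:,1]))
fr=q[q[:,1]>np.median(top[:,1])+6];A=np.c_[fr[:,:2],np.ones(len(fr))];print(np.linalg.lstsq(A,fr[:,2],rcond=None)[0])
s=snapshot("side");cv2.imwrite("pics/fin.png",s["frame"][:,:,::-1])
s=snapshot("scene");cv2.imwrite("pics/finS.png",s["frame"][:,:,::-1])
E
```

```text
14.35 Fn 1.1566938873530397 [-0.32 -0.52  1.13] s -59.920906383296774 h -5.812572258787561 [ 0.2588 -0.0283 -0.9655] 25.630816215252157
top y -42.53805584630539
[-2.34610494e-02 -1.06691941e-03  1.32245586e+01]
```

View pics/fin.png

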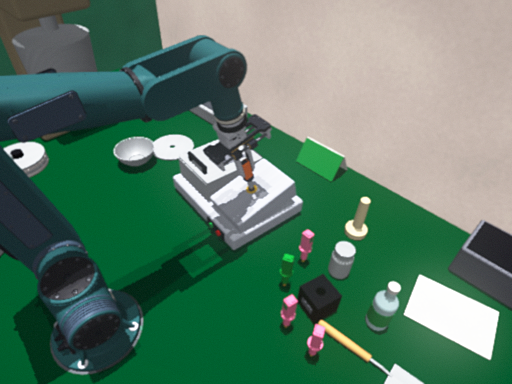

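View pics/finS.png

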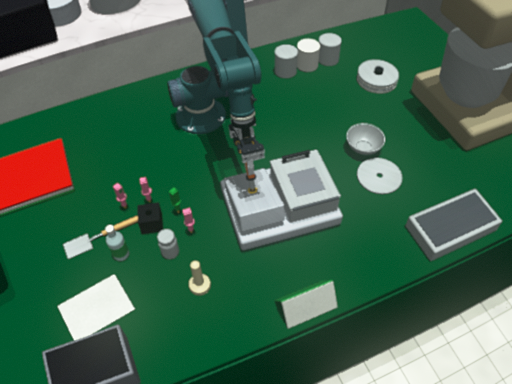

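The pen stands on the spot, the lid is shut, and nothing else has moved. The pen has not slipped in the grip (its top face is at tool y -42.5, before -42.8). Spring force is about 3.2 N at about 5.8 mm. Handing in.

```bash
python3 -c "
from cell import *
print(finish_job())"
```

```text
the job is handed in; nothing more can be done
None
```

I shut the lid first, then lifted the orange pen from its cradle. I pressed its tip onto the black dot and handed the job in at about 14.5 s of the 51 s, still holding it there.

**Lid:** I pushed the handle down to a hard stop, with the fingertips at z = 166.7 mm (167 expected) and 15.6 N. The pictures show it shut and still shut at the end.

**Position:** In the wrist picture the yellow ring was centred on the pen to within about 1 mm.

**Squareness:** The tool axis is tilted 0.263 rad, against a nominal 0.262 and a fitted cover normal of about 0.26. The pen showed no tilt or slip in the grip.

**Press:** The tip went in about 5.8 mm after contact, with about 3.2 N on the spring. That is roughly half of the 12 mm stroke, and not bottomed. The force readings are noisy by about 1 N, so the depth rests mainly on how far the pen moved after contact.

**Disagreements:**
- The fixed cameras placed the spot 2–5 mm off from the wrist camera in x. I trusted the wrist camera because it sees the ring and the pen together at a finer scale.
- The pen is gripped about 6 mm above the grip's middle, because the wrist rose about 3 mm as the fingers closed. I allowed for this when working out where the tip was.

The last pictures show no other object moved.

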